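# Clear the tube rack, shut the amber shield and wedge it

## Task

The latch of the amber shield at the gel viewing station is worn out. First lift or slide the blue tube rack out of the shield's way and leave it standing on the green mat, without the shield bumping it; then swing the shield fully shut against its stop post, and push or tap the yellow wedge, thin end first from the robot's side, under the shield's lower edge until it lifts the shield slightly on its loose hinge and stays jammed there. Do not tip the rack over, and leave everything else on the bench where it stands.

Things in the scene. Friction and masses are not known exactly. Their poses are not given: they have to be found in the camera images.
- stand: Fixed gel viewing station. Origin on the bench at the axis of its upright steel hinge post (18 mm across, 217 mm tall, foot 60 x 70 x 8 mm), which carries the shield. Own -y runs along the shut shield from hinge to free edge, own -x points to the robot's side, z up. Behind it a fixed grey light box, 68 mm high: own x 135 to 295, y -240 to -20 mm.
- stop_post (a point): Foot of the steel stop post (14 mm across, 120 mm tall) behind the shut shield's free edge; its 8 mm high foot plate reaches 55 mm further back.
- swing (a joint): Swing of the amber shield about the hinge post, rad: 0 = shut against the stop post; grows (to 1.95) as the free edge swings to the robot's side. At angle q the shield runs from the hinge in the station's direction (-sin q, -cos q). Stays where it is left; about 0.5 N at the free edge moves it.
- shield (a joint): Vertical play of the shield on its loose hinge, m: 0 = hanging down at rest, up to 0.007. The shield weighs 0.5 kg and sinks back by its own weight; a wedge under it lifts it and holds by friction.
- shield_face (a point): Middle of the amber shield: clear plate in an aluminium frame with black lower edge, 8 mm thick (own x), from 20 to 270 mm from the hinge axis (own y), lower edge 18 mm, upper edge 178 mm above the bench. This point is 145 mm from the axis, 98 mm up.
- rack_center (a point): Blue tube rack with small capped tubes fixed in it, 160 mm (own x) x 60 mm (own y), body 46 mm high, tubes up to 67 mm, about 0.3 kg. The point is its centre, 33 mm above its underside; z up.
- rack: The same blue rack; origin under its centre.
- mat: Flat green mat on the bench, fixed, 120 mm (own x) x 180 mm (own y), flush (1 mm, no edge to catch on). Origin at its centre.
- wedge_center (a point): Yellow plastic wedge lying flat, 160 mm (own x) x 40 mm (own y), about 0.2 kg. Own +x points to the thin end, 6 mm high; the top rises evenly to 38 mm at the thick end. The point is half-way along and across, 11 mm up. It touches the shield's edge with 60 mm of it under the shield, and lifts it 1 mm for each 5 mm more; pushing it in takes 5 to 15 N.
- wedge_tip (a point): Middle of the wedge's thin end, 3 mm above its underside, 80 mm ahead of its centre.
- bottle: Amber bottle with blue cap, 68 mm across, 150 mm tall; leave alone. Origin under its centre.
- tipbox: Blue box with yellow lid, 85 x 120 x 65 mm; leave alone. Origin under its centre.
- red_rack: Red tube rack, 140 x 60 x 61 mm; leave alone. Origin under its centre.
- beaker: Clear beaker, 72 mm across, 95 mm tall; leave alone. Origin under its centre.
- jar: White jar, 90 mm across, 100 mm tall; leave alone. Origin under its centre.
- dish: Stack of white round dishes, 60 mm across, 28 mm tall; leave alone. Origin under its centre.
There are look-alikes about, which are no part of the job. Leave any grey or white look-alike of the part that bears wedge_center alone.

How it is judged:
By the outcome, as a careful person would: the job done as asked, in the order asked, and still so for the second after the job is handed in, with the robot touching nothing.
It also fails if it takes over 72 s, if anything falls off the work surface, if the arm or the gripper's body presses on something with over 40 N, if the wrist force passes 120 N, or if a joint passes its speed limit or range.

## Robot

A 6-joint arm with a two-finger parallel gripper is mounted at the origin on the work surface. World frame = base frame: x ahead of the robot, y to its left, z up, the work surface at z = 0. Lengths are in mm, angles in rad, forces in N, time in s.
With the tool pointing down it reaches from about 325 to 900 mm from the base axis. Payload 3.5 kg.
Tool frame: the origin (TCP) lies at the very end of the fingers, on their centre line; the grasp point (between the pads) lies 19 mm behind it (ctrl.grip_depth is the distance from the TCP to the grasp point, in mm); z points along the fingers, y is the direction in which the jaws open and shut (so a half turn about z gives the same grasp; the last joint's range is limited). The gripper opens to 85 mm and grips with 20 to 120 N. Pads are 22 mm wide; open, the fingers measure 114 mm over their backs; the gripper's body (76 mm by 85 mm) begins 54 mm behind the grasp point. The pads swing forward as they close: fully open they stand 13 mm farther back than shut.
Start: joints at [1.126, 0.276, -0.026, 1.268, 0, 1.467], TCP at [209.496, 588.841, 231.313] pointing down, gripper open.
Joint ranges: [-3.12, 3.12], [-0.85, 1.88], [-1.08, 1.24], [-1.95, 2.15], [-1.57, 1.53], [-3.14, 3.14]. Speed limits (rad/s): [2.57, 2.57, 3.14, 3.14, 3.14, 3.14].

## Interface

Orientations are given as a rotation vector (axis times angle).
In Python, from rig import ctrl gives the robot as it stands.
- The arm moves only by the tool play_rows, never from a script. Its argument "commands" is a list of rows, each an object of numbers: "gripper": the closure, from -1 (fully open) to 1 (shut); "dx", "dy", "dz": the shift along the tool's x, y, z in cm; "ax", "ay", "az": the turn, a rotation vector about the tool's x, y, z in rad. A call has 1 to 10 rows; each row shifts and turns the commanded pose from where the row before left it, along the tool's axes as they then stand; what a row does not reach is not made up. A row lasts 1/10 s, in which the tool goes at most 50 mm and 8.59 degrees, less where a joint would pass 70% of its speed; a pose out of reach is approached as far as the arm can. A call with a gripper value outside its range is refused whole. The fingers move at their own pace and stop on an object; the grip force is fixed at half the most. Time passes only in rows, so rows that do not move let the fingers close. It gives the time, the measured TCP pose, the force and the opening at its end, in the units of the state.
- ctrl.get_state(): the state, without advancing time (a new reading comes with each control period).
- ctrl.snapshot(name): name is "scene" or "top" or "wrist"; returns a dict with "color" (480x640x3 uint8, red, green, blue), "fov_y" (degrees; the focal length in pixels is half the picture's height over the tangent of half this angle, whatever the lens; pixels are square), "cx", "cy" (the principal point, pixels), "world_to_cam" (4x4, takes a point from world to camera coordinates). Camera axes: x right, y down, z forward; pixel columns grow to the right and rows downward; lengths in mm; the calibration is good to about 2 mm. A picture is of the moment at which its call begins. There is no depth.
- ctrl.finish_job(): hands the job in, once; it reports no verdict.
Trained networks look in a picture, given as the dict that the camera call returned (one of the last four; its "shot" number tells which), for a name from the list of things; names that differ only in an ending like _2 or _b are one class to them, and where a whole thing is asked for, a point or a joint stands for the part that bears it (a point fixed in the world has none). Each returns a list of dicts, best first, with "score" (0 to 1); they miss things now and then, are a little off and sometimes report something else, mostly with a low value. They report only what shows in the picture. A call takes as long as a camera call. They do not tell look-alikes from the thing itself.
- ctrl.boxes_of(picture, name): "bbox" ([left, top, right, bottom] in pixels, round what is visible of it).
- ctrl.landmark_of(picture, name): "position" ([column, row] in pixels: a listed point, or the origin of a listed thing).
The state is a dict: "time": time; "joints": joint angles; "joint_vel": joint speeds; "effort": joint torques, N m; "eef_pos": TCP position; "ee_rot": TCP orientation; "force": force on the tool from outside, world axes, zero at the start; "ft_torque": the same for the moment, N m; "gripper_width": finger opening in mm.
Only numpy, scipy, OpenCV 4.12 (cv2) and the standard library are available. Lean on these libraries where they do the work, as an engineer would, in place of code of your own. Each camera call takes 0.05 s, during which the arm holds its last target.

## Working session

There is one attempt and no reset: what is moved stays moved. The work goes in short steps, Python scripts to look and compute and a tool call to move; the robot and the scene stay as the last step left them, time stands still between calls to the robot, and variables do not carry over. Pictures are saved under pics/ and viewed, and the job is handed in when it is done.

Besides the shell and the picture viewer there is one more tool, called after "Emit:" as name(argument=value, ...), one argument or row to a line, values as JSON. play_rows: Moves the arm, as the interface text tells. Its arguments: {"type":"object","properties":{"commands":{"type":"array","items":{"type":"object","properties":{"gripper":{"type":"number"},"dx":{"type":"number"},"dy":{"type":"number"},"dz":{"type":"number"},"ax":{"type":"number"},"ay":{"type":"number"},"az":{"type":"number"}}}}},"required":["commands"]}

```bash
ls; mkdir -p pics
python3 - <<'E'
from rig import ctrl
import cv2, json
print(ctrl.get_state())
for n in ("scene","top","wrist"):
    s=ctrl.snapshot(n)
    cv2.imwrite(f"pics/{n}0.png",s["color"][:,:,::-1])
    print(n,s["fov_y"],s["cx"],s["cy"],s["world_to_cam"])
    for k in ["stop_post","stand","shield_face","rack_center","mat","wedge_center","wedge_tip"]:
        r=ctrl.landmark_of(s,k); print(k,[( [round(v) for v in d["position"]],round(d["score"],2)) for d in r[:3]])
E
```

```text
pics
{'time': 0.0, 'joints': array([ 1.12558811e+00,  2.77132546e-01, -2.79204759e-02,  1.26800265e+00,
       -4.18403967e-06,  1.46744198e+00]), 'joint_vel': array([ 0.00016174,  0.00061981,  0.0009788 , -0.00033581, -0.00037333,
       -0.00027795]), 'effort': array([-1.10488130e-03, -4.45508194e+01,  2.95204157e+01,  1.64938462e-02,
       -2.74072163e-04, -9.89358355e-07]), 'eef_pos': array([209.15934875, 588.11553131, 230.1413384 ]), 'ee_rot': array([-0.53426815, -3.09521097,  0.00341742]), 'force': array([0.04927723, 0.8101191 , 0.26433432]), 'ft_torque': array([-0.01380706,  0.01637785, -0.02574742]), 'gripper_width': 85.64922507716179}
scene 47.3136463442101 318.80048942862044 245.7067940912528 [[ 4.32737266e-01  9.01463763e-01 -1.00768919e-02 -2.14914399e+02]
 [ 6.79173822e-01 -3.33339275e-01 -6.53917310e-01 -2.57523557e+02]
 [-5.92841782e-01  2.76130427e-01 -7.56498915e-01  2.02030808e+03]
 [ 0.00000000e+00  0.00000000e+00  0.00000000e+00  1.00000000e+00]]
stop_post [([322, 316], 0.71)]
stand [([402, 294], 0.9)]
shield_face [([400, 236], 0.86)]
rack_center [([337, 256], 0.
[... 568 characters left out ...]
173], 0.65)]
shield_face [([242, 217], 0.8)]
rack_center [([305, 233], 0.9), ([306, 233], 0.59)]
mat [([420, 262], 0.81), ([259, 175], 0.61)]
wedge_center [([415, 209], 0.94), ([426, 325], 0.94), ([271, 299], 0.93)]
wedge_tip [([294, 284], 0.97), ([403, 186], 0.89), ([439, 301], 0.59)]
wrist 61.62281796010816 315.895471599089 230.47976166358 [[ 3.35915435e-01  9.41892075e-01 -3.73271392e-04 -6.24343075e+02]
 [ 9.07147496e-01 -3.23417469e-01  2.69229569e-01 -3.49675017e+01]
 [ 2.53464475e-01 -9.07769800e-02 -9.63075958e-01  3.78417150e+02]
 [ 0.00000000e+00  0.00000000e+00  0.00000000e+00  1.00000000e+00]]
stop_post []
stand []
shield_face []
rack_center []
mat []
wedge_center []
wedge_tip []
```

View pics/scene0.png

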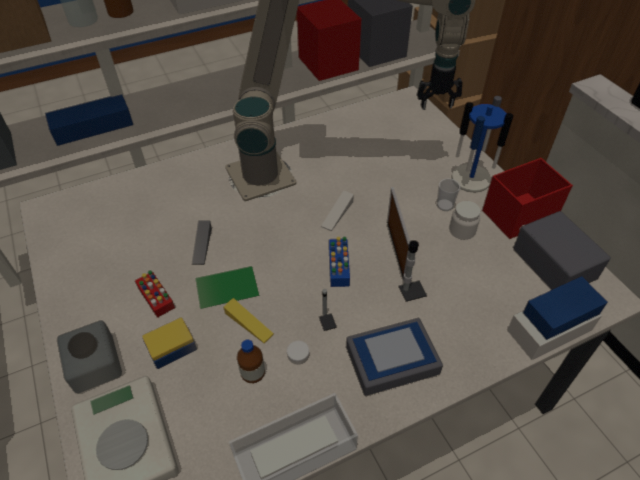

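View pics/top0.png

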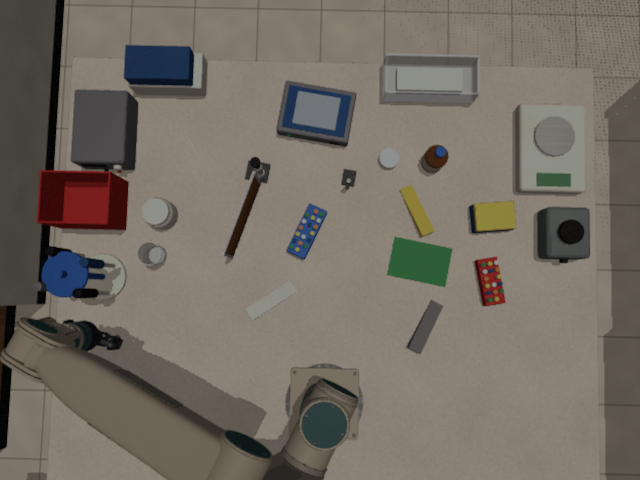

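View pics/wrist0.png

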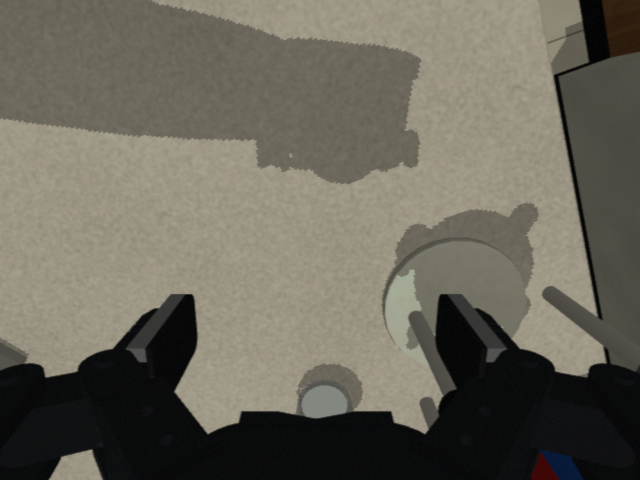

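The top view shows the rack at about (307,232), the shield running from (256,170) to (230,255), the stop post at (348,180), the mat at (420,262) and the yellow wedge at (417,211). The other two wedges are grey and white look-alikes. Next I'll zoom in and triangulate.

```bash
cat > h.py <<'E'
import numpy as np, cv2
from rig import ctrl
def f(s): return 240/np.tan(np.radians(s["fov_y"]/2))
def proj(s,P):
    P=np.atleast_2d(P).astype(float); M=np.array(s["world_to_cam"]); c=P@M[:3,:3].T+M[:3,3]
    return np.c_[s["cx"]+f(s)*c[:,0]/c[:,2], s["cy"]+f(s)*c[:,1]/c[:,2]]
def ray(s,p):
    M=np.array(s["world_to_cam"]);R=M[:3,:3];t=M[:3,3]
    d=np.array([(p[0]-s["cx"])/f(s),(p[1]-s["cy"])/f(s),1.])
    return -R.T@t, R.T@d
def onz(s,p,z):
    o,d=ray(s,p); return o+d*(z-o[2])/d[2]
def tri(l):
    A=np.zeros((3,3));b=np.zeros(3)
    for s,p in l:
        o,d=ray(s,p); d=d/np.linalg.norm(d); Q=np.eye(3)-np.outer(d,d); A+=Q;b+=Q@o
    return np.linalg.solve(A,b)
def snap(n,file=None,crop=None,k=1):
    s=ctrl.snapshot(n)
    if file:
        im=s["color"][:,:,::-1]
        if crop: 
            a,b,c,d=crop; im=im[b:d,a:c]
        cv2.imwrite("pics/"+file,cv2.resize(np.ascontiguousarray(im),None,fx=k,fy=k,interpolation=cv2.INTER_CUBIC))
    return s
def mask(s,lo,hi):
    h=cv2.cvtColor(s["color"],cv2.COLOR_RGB2HSV); return cv2.inRange(h,np.array(lo),np.array(hi))
E
python3 - <<'E'
from h import *
a=snap("top","topz.png",(210,140,450,320),3.3)
b=snap("scene","scenez.png",(180,180,440,370),3)
for k in ["rack_center","mat","stop_post","stand","shield_face","wedge_center","wedge_tip"]:
    ra=ctrl.landmark_of(a,k); rb=ctrl.landmark_of(b,k)
    print(k,[(np.round(d["position"],1).tolist(),round(d["score"],2)) for d in ra],[(np.round(d["position"],1).tolist(),round(d["score"],2)) for d in rb])
    for x in ra[:4]:
        for y in rb[:4]:
            P=tri([(a,x["position"]),(b,y["position"])]); e=np.abs(proj(a,P)[0]-x["position"]).max()+np.abs(proj(b,P)[0]-y["position"]).max()
            if e<5: print("   ",P.round(),e.round(1))
for k in ["bottle","tipbox","red_rack","beaker","jar","dish"]:
    ra=ctrl.landmark_of(a,k); print(k,[(onz(a,d["position"],0).round().tolist(),round(d["score"],2)) for d in ra[:2]])
E
```

```text
rack_center [([303.5, 230.9], 0.87)] [([336.6, 258.2], 0.97)]
    [507.  65.  41.] 4.6
mat [([418.7, 263.6], 0.56)] [([225.5, 283.6], 0.58)]
    [ 421. -280.    8.] 1.1
stop_post [([348.7, 189.1], 0.84)] [([321.4, 315.9], 0.93), ([444.0, 206.6], 0.71)]
    [648. -63.  -7.] 0.4
stand [([263.6, 174.4], 0.75)] [([404.2, 294.2], 0.55), ([398.0, 237.0], 0.42)]
    [687. 200.  -9.] 1.3
    [643. 177. 221.] 0.7
shield_face [([240.2, 214.2], 0.79)] [([398.1, 235.6], 0.75)]
    [547. 253.  94.] 2.2
wedge_center [([413.1, 208.3], 0.9), ([271.4, 296.3], 0.86), ([422.4, 323.3], 0.84)] [([201.5, 242.6], 0.86), ([338.9, 212.8], 0.83), ([249.0, 323.6], 0.68)]
    [ 589. -264.    7.] 3.0
    [313. 164.  19.] 0.2
    [ 242. -294.   23.] 3.2
wedge_tip [([292.5, 284.2], 0.78), ([435.5, 301.3], 0.7), ([401.5, 187.0], 0.63)] [([271.1, 338.7], 0.93), ([324.4, 230.9], 0.91), ([198.2, 264.6], 0.62), ([250.1, 324.4], 0.4)]
    [348.  98.  -5.] 3.1
    [ 309. -333.    5.] 1.2
    [ 657. -227.   -3.] 1.1
bottle [([739.0, -318.0, 0.0], 0.69)]
tipbox [([560.0, -498.0, 0.0], 0.84)]
red_rack [([375.0, -488.0, 0.0], 0.62)]
beaker [([435.0, 509.0, 0.0], 0.83), ([557.0, 271.0, 0.0], 0.62)]
jar [([548.0, 501.0, 0.0], 0.58)]
dish [([741.0, -178.0, 0.0], 0.64)]
```

View pics/topz.png

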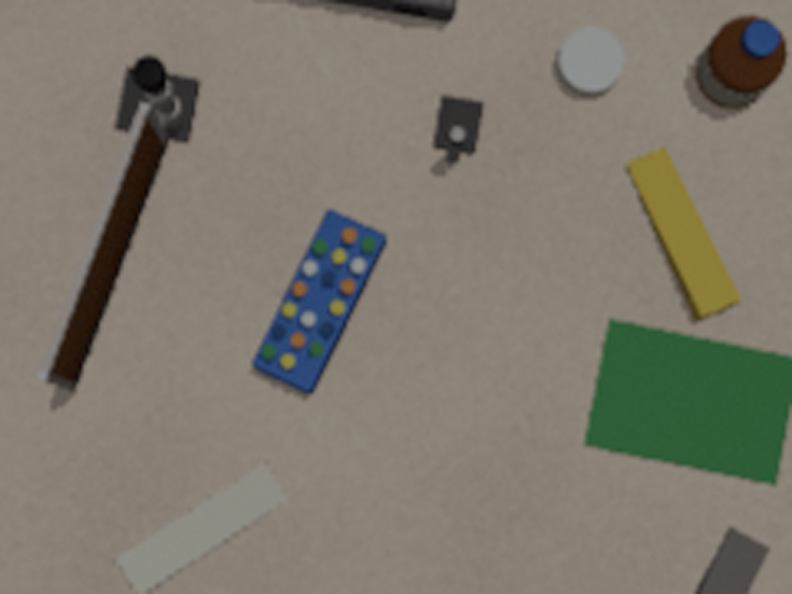

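View pics/scenez.png

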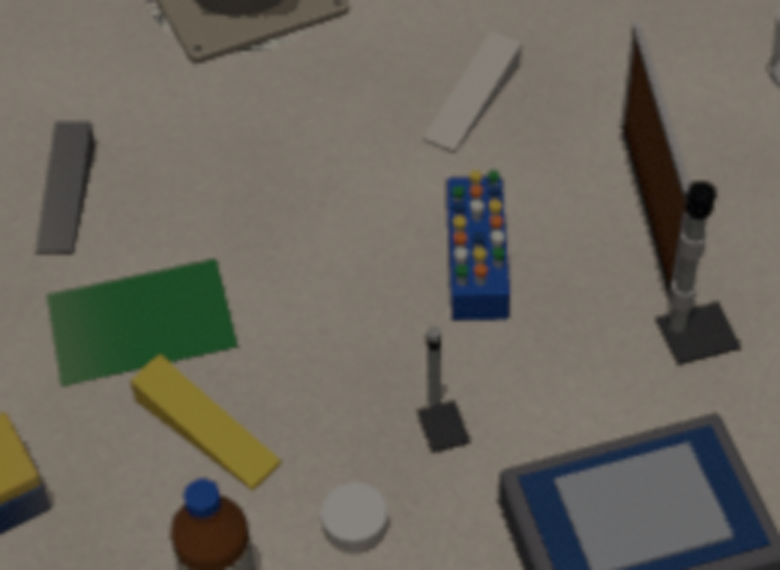

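```bash
cat > fit.py <<'E'
from h import *
from scipy.optimize import minimize
def box(lx,ly,z0,z1): return np.array([[sx*lx/2,sy*ly/2,z] for sx in(-1,1) for sy in(-1,1) for z in (z0,z1)])
WEDGE=np.array([[-80,s*20,z] for s in(-1,1) for z in(0,38)]+[[80,s*20,z] for s in(-1,1) for z in(0,6)],float)
RACK=box(160,60,0,46); MAT=box(120,180,0,1)
def place(M,x,y,a,z=0):
    c,s=np.cos(a),np.sin(a); return np.c_[c*M[:,0]-s*M[:,1]+x, s*M[:,0]+c*M[:,1]+y, M[:,2]+z]
def fitm(views,M,x0,win=40,k=4):
    # views: (snap, mask)
    data=[]
    for s,m in views:
        c=proj(s,[[x0[0],x0[1],15]])[0]; u0,v0=int(c[0])-win,int(c[1])-win
        u0=max(u0,0);v0=max(v0,0)
        sub=m[v0:v0+2*win,u0:u0+2*win]
        big=cv2.GaussianBlur(cv2.resize(sub,None,fx=k,fy=k,interpolation=cv2.INTER_LINEAR).astype(np.float32)/255,(0,0),k*.7)
        data.append((s,big,u0,v0))
    def cost(p):
        e=0
        for s,b,u0,v0 in data:
            q=proj(s,place(M,*p)); q=((q-[u0-.5+.0,v0-.5+.0])*k-.5)
            h=cv2.convexHull(q.astype(np.float32))
            im=np.zeros(b.shape,np.float32); cv2.fillConvexPoly(im,np.round(h*16).astype(np.int32),1.,cv2.LINE_AA if 0 else 8,4)
            im=cv2.GaussianBlur(im,(0,0),k*.7); e+=((im-b)**2).sum()/k**2
        return e
    best=None
    for a in x0[2]:
        sim=np.array([[x0[0],x0[1],a],[x0[0]+12,x0[1],a],[x0[0],x0[1]+12,a],[x0[0],x0[1],a+.15]])
        r=minimize(cost,sim[0],method="Nelder-Mead",options=dict(initial_simplex=sim,xatol=.05,fatol=.01,maxiter=300))
        if best is None or r.fun<best.fun: best=r
    return best.x,best.fun
BLUE=((100,120,30),(128,255,255));GREEN=((45,120,30),(80,255,255));YEL=((20,130,50),(35,255,255))
E
python3 - <<'E'
from fit import *
a=snap("top");b=snap("scene")
for nm,M,col,x0 in [("rack",RACK,BLUE,(507,65,[0.4,2.7])),("mat",MAT,GREEN,(421,-280,[0,.2,-.2])),("wedge",WEDGE,YEL,(589,-264,[0.4,.6]))]:
    ma=mask(a,*col);mb=mask(b,*col)
    if nm=="rack":
        K=np.ones((7,7),np.uint8); ma=cv2.morphologyEx(ma,cv2.MORPH_CLOSE,K); mb=cv2.morphologyEx(mb,cv2.MORPH_CLOSE,K)
    for vv,l in (([(a,ma)],"top"),([(b,mb)],"scene"),([(a,ma),(b,mb)],"both")):
        p,c=fitm(vv,M,x0); print(nm,l,p.round(3),round(c,1))
h=cv2.cvtColor(b["color"],cv2.COLOR_RGB2HSV)
E
```

```text
rack top [ 5.10823e+02  6.26220e+01 -4.31000e-01] 45.9
rack scene [505.477  64.092   2.682] 135.6
rack both [509.402  62.753   2.698] 188.2
mat top [ 4.29256e+02 -2.82075e+02 -1.82000e-01] 66.9
mat scene [ 4.34138e+02 -2.39031e+02 -1.95000e-01] 349.8
mat both [ 4.28303e+02 -2.81025e+02 -1.75000e-01] 548.3
wedge top [ 5.84204e+02 -2.69179e+02  4.34000e-01] 14.4
wedge scene [ 5.81436e+02 -2.68322e+02  4.18000e-01] 17.9
wedge both [ 5.82782e+02 -2.69203e+02  4.21000e-01] 43.9
```

```bash
cat >> h.py <<'E'
from scipy.spatial.transform import Rotation as Ro
def plan(x,y,z,ydir=None,step=4.5):
    """ydir: world angle wanted for tool y (mod pi). rotation first, then translation in new frame"""
    st=ctrl.get_state(); R=Ro.from_rotvec(st["ee_rot"]).as_matrix(); p=st["eef_pos"]
    ya=np.arctan2(R[1,1],R[0,1]); az=0
    print("t",round(st["time"],2),"pos",p.round(1),"yang",round(ya,3),"j",np.round(st["joints"],2),"F",st["force"].round(1),"w",round(st["gripper_width"],1),"zax",R[:,2].round(3))
    if ydir is not None:
        d=(ydir-ya+np.pi/2)%np.pi-np.pi/2; az=-d  # tool z down
        print(" az",round(az,3),"alt",round(az-np.sign(az)*np.pi,3))
    R2=R@Ro.from_rotvec([0,0,az]).as_matrix()
    d=R2.T@(np.array([x,y,z])-p)/10
    n=int(np.ceil(np.linalg.norm(d)/step)); print(" total cm in turned frame",d.round(2),"n",n,"per row",(d/max(n,1)).round(3), "az/row over",int(np.ceil(abs(az)/.14)), round(az/max(1,int(np.ceil(abs(az)/.14))),3))
E
python3 - <<'E'
from fit import *
plan(510,63,231,np.arctan2(.905,.426))
b=snap("scene");a=snap("top")
m=mask(b,(40,60,20),(85,255,255)); ma=mask(a,(40,60,20),(85,255,255))
print(fitm([(a,ma)],MAT,(429,-282,[-.18]),win=60),fitm([(b,m)],MAT,(429,-282,[-.18]),win=60))
cv2.imwrite("pics/post.png",cv2.resize(b["color"][225:345,300:440,::-1].copy(),None,fx=5,fy=5,interpolation=cv2.INTER_CUBIC))
cv2.imwrite("pics/postt.png",cv2.resize(a["color"][145:270,215:370,::-1].copy(),None,fx=5,fy=4.7,interpolation=cv2.INTER_CUBIC))
E
```

```text
t 2.4 pos [209.5 588.8 231.3] yang 1.229 j [ 1.13  0.28 -0.03  1.27  0.    1.47] F [-0.8  0.3 -0.5] w 85.4 zax [-0. -0. -1.]
 az 0.098 alt -3.043
 total cm in turned frame [-4.958e+01 -3.478e+01  3.000e-02] n 14 per row [-3.542e+00 -2.484e+00  2.000e-03] az/row over 1 0.098
(array([ 4.29288926e+02, -2.81464572e+02, -1.82983046e-01]), np.float64(14.904865264892578)) (array([ 4.25888142e+02, -2.81333881e+02, -1.78890054e-01]), np.float64(22.511699676513672))
```

View pics/post.png

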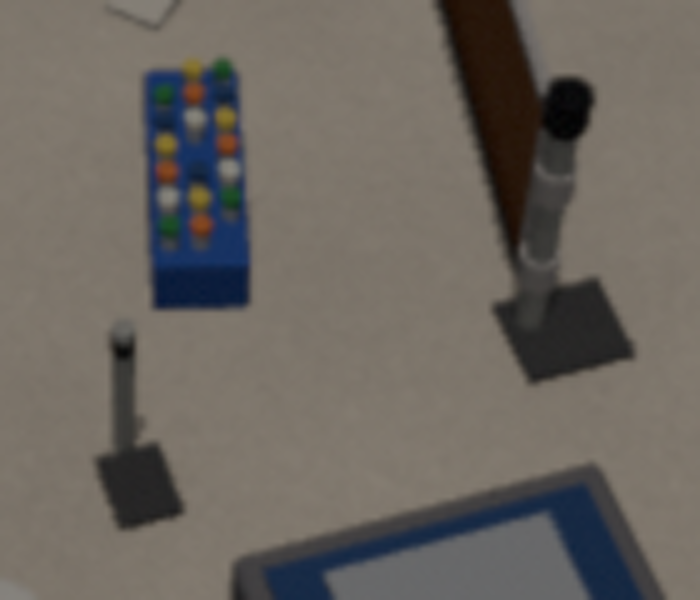

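View pics/postt.png

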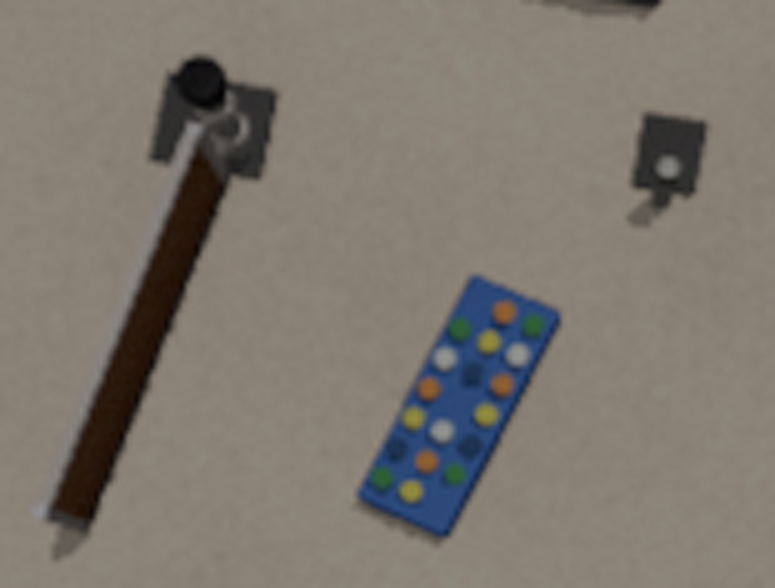

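Run:
```python
from fit import *
b=snap("scene");a=snap("top")
for nm,pa,pb,z in [("hinge",(255.4,162.4),(413.4,243.5),217),("stop",(348.6,180.7),(324.4,291),120)]:
    print(nm,tri([(a,pa),(b,pb)]).round(1),onz(a,pa,z).round(1),onz(b,pb,z).round(1))
# foot plates: hinge foot corners in top zoom; centre
fc=np.array([[168,75],[276,95],[262,180],[150,160]])/[5,4.7]+[215,145]; print("hinge foot",np.mean([onz(a,p,8) for p in fc],0).round(1),[onz(a,p,8)[:2].round(1) for p in fc])
fc=np.array([[497,310],[596,280],[635,355],[532,382]])/5+[300,225]; print("hinge foot scene",np.mean([onz(b,p,8) for p in fc],0).round(1),[onz(b,p,8)[:2].round(1) for p in fc])
fc=np.array([[643,115],[706,124],[695,196],[633,187]])/[5,4.7]+[215,145]; print("stop foot",[onz(a,p,8)[:2].round(1) for p in fc])
# shield upper edge ends top zoom
for p in [(45,515),(190,125)]: print(onz(a,np.array(p)/[5,4.7]+[215,145],178).round(1))
# lower edge free end (black)
for p in [(70,520)]: print(onz(a,np.array(p)/[5,4.7]+[215,145],18).round(1))
```

```text
hinge [677.8 203.5 215.5] [676.8 202.2 217. ] [679.3 204.  217. ]
stop [651.1 -56.3 117.7] [650.4 -56.9 120. ] [652.9 -56.4 120. ]
hinge foot [691.4 218.6   8. ] [array([725.6, 248.2]), array([713.9, 181.1]), array([657.3, 187.9]), array([668.9, 257.2])]
hinge foot scene [698.3 220.1   8. ] [array([666.4, 191.5]), array([673.5, 258. ]), array([731.7, 248.5]), array([721.5, 182.5])]
stop foot [array([705.9, -45.2]), array([700.9, -84. ]), array([653.1, -78.2]), array([658.1, -40. ])]
[425.2 284.6 178. ]
[659.  212.6 178. ]
[431.5 295.9  18. ]
```

Emit:
play_rows(
  commands=[
    {"gripper": -1,"az": 0.098},
    {"gripper": -1,"dx": -3.55,"dy": -2.48},
    {"gripper": -1,"dx": -3.55,"dy": -2.48},
    {"gripper": -1,"dx": -3.55,"dy": -2.48},
    {"gripper": -1,"dx": -3.55,"dy": -2.48},
    {"gripper": -1,"dx": -3.55,"dy": -2.48},
  ],
)

```text
validation failed for argument at $.co...
```

The tool may want every key in each row, so I'll resend with all of them given.

Emit:
play_rows(
  commands=[
    {"gripper": -1,"dx": 0,"dy": 0,"dz": 0,"ax": 0,"ay": 0,"az": 0.098},
    {"gripper": -1,"dx": -3.55,"dy": -2.48,"dz": 0,"ax": 0,"ay": 0,"az": 0},
    {"gripper": -1,"dx": -3.55,"dy": -2.48,"dz": 0,"ax": 0,"ay": 0,"az": 0},
    {"gripper": -1,"dx": -3.55,"dy": -2.48,"dz": 0,"ax": 0,"ay": 0,"az": 0},
    {"gripper": -1,"dx": -3.55,"dy": -2.48,"dz": 0,"ax": 0,"ay": 0,"az": 0},
    {"gripper": -1,"dx": -3.55,"dy": -2.48,"dz": 0,"ax": 0,"ay": 0,"az": 0},
  ],
)

```text
time: 3.2
eef_pos: [317.9, 399.7, 231.5]
ee_rot: [0.684, 3.066, 0.001]
force: [0.1, 0.1, 0.7]
gripper_width: 85.5
```

Emit:
play_rows(
  commands=[
    {"gripper": -1,"dx": -3.55,"dy": -2.48,"dz": 0,"ax": 0,"ay": 0,"az": 0},
    {"gripper": -1,"dx": -3.55,"dy": -2.48,"dz": 0,"ax": 0,"ay": 0,"az": 0},
    {"gripper": -1,"dx": -3.55,"dy": -2.48,"dz": 0,"ax": 0,"ay": 0,"az": 0},
    {"gripper": -1,"dx": -3.55,"dy": -2.48,"dz": 0,"ax": 0,"ay": 0,"az": 0},
    {"gripper": -1,"dx": -3.55,"dy": -2.48,"dz": 0,"ax": 0,"ay": 0,"az": 0},
    {"gripper": -1,"dx": -3.55,"dy": -2.48,"dz": 0,"ax": 0,"ay": 0,"az": 0},
    {"gripper": -1,"dx": 0,"dy": 0,"dz": 0,"ax": 0,"ay": 0,"az": 0},
  ],
)

```text
time: 3.9
eef_pos: [449.2, 172.1, 231.7]
ee_rot: [0.695, 3.061, -0.001]
force: [-1.3, 0.3, -0.4]
gripper_width: 85.7
```

Run:
```python
from fit import *
plan(510,63,231,np.arctan2(.905,.426))
w=snap("wrist","w1.png")
m=cv2.morphologyEx(mask(w,*BLUE),cv2.MORPH_CLOSE,np.ones((25,25),np.uint8))
cv2.imwrite("pics/w1m.png",m)
a=snap("top","t1.png");b=snap("scene")
r=ctrl.landmark_of(w,"rack_center");print(r[:2]); 
for s,n in((a,"top"),(b,"scene")):
    q=ctrl.landmark_of(s,"rack_center"); print(n,[tri([(w,r[0]["position"]),(s,x["position"])]).round(1) for x in q[:1]])
print(onz(w,r[0]["position"],33))
print(proj(w,place(RACK,510,63,-.435)).round())
```

```text
t 3.9 pos [449.2 172.1 231.7] yang 1.124 j [ 0.23  0.02 -0.33  1.22 -0.    0.68] F [-1.3  0.3 -0.4] w 85.7 zax [ 0.002 -0.001 -1.   ]
 az -0.006 alt 3.135
 total cm in turned frame [-10.14  -7.29   0.09] n 3 per row [-3.382 -2.429  0.031] az/row over 1 -0.006
[{'position': [239.7, 306.9], 'score': 0.75}]
top [array([510.3,  65. ,  35.4])]
scene [array([507.9,  62.5,  35.7])]
[510.26132102  63.54852133  33.        ]
[[209. 215.]
 [195. 228.]
 [271. 215.]
 [266. 227.]
 [221. 362.]
 [210. 390.]
 [278. 361.]
 [273. 389.]]
```

View pics/w1.png

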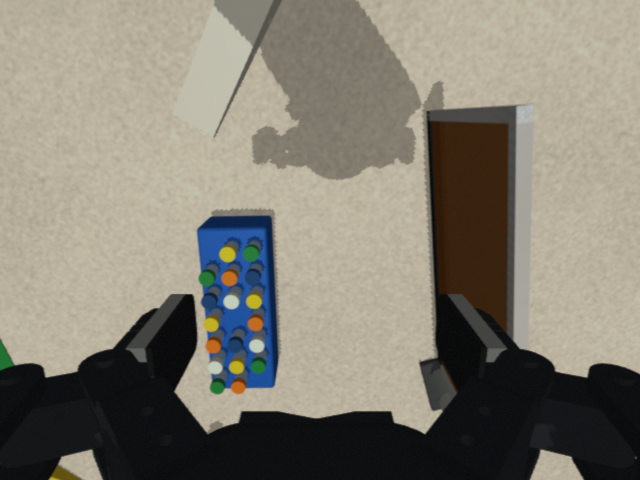

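Emit:
play_rows(
  commands=[
    {"gripper": -1,"dx": -3.4,"dy": -2.43,"dz": 0,"ax": 0,"ay": 0,"az": 0},
    {"gripper": -1,"dx": -3.4,"dy": -2.43,"dz": 0,"ax": 0,"ay": 0,"az": 0},
    {"gripper": -1,"dx": -3.35,"dy": -2.4,"dz": 0,"ax": 0,"ay": 0,"az": 0},
    {"gripper": -1,"dx": 0,"dy": 0,"dz": 4,"ax": 0,"ay": 0,"az": 0},
    {"gripper": -1,"dx": 0,"dy": 0,"dz": 4,"ax": 0,"ay": 0,"az": 0},
    {"gripper": -1,"dx": 0,"dy": 0,"dz": 4,"ax": 0,"ay": 0,"az": 0},
    {"gripper": -1,"dx": 0,"dy": 0,"dz": 1.5,"ax": 0,"ay": 0,"az": 0},
    {"gripper": -1,"dx": 0,"dy": 0,"dz": 0,"ax": 0,"ay": 0,"az": 0},
  ],
)

```text
time: 5.0
eef_pos: [504.3, 68.0, 93.3]
ee_rot: [-0.681, -3.06, 0.002]
force: [0.4, 0.0, 0.6]
gripper_width: 85.5
```

Run:
```python
from fit import *
plan(510,63.5,14,np.arctan2(.905,.426))
w=snap("wrist","w2.png")
```

```text
t 5.0 pos [504.3  68.   93.3] yang 1.133 j [ 0.01  0.19 -0.45  0.94  0.    0.44] F [0.4 0.  0.6] w 85.5 zax [-0.007  0.    -1.   ]
 az 0.002 alt -3.139
 total cm in turned frame [-0.76 -0.14  7.92] n 2 per row [-0.379 -0.069  3.961] az/row over 1 0.002
```

View pics/w2.png

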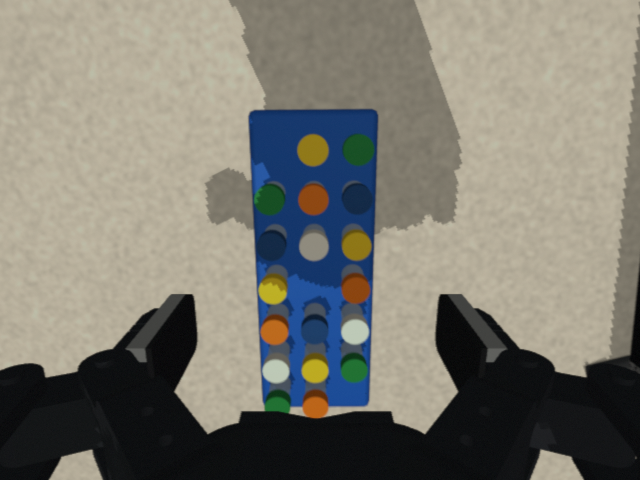

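The rack sits between the fingers, centred at column 315 and aligned with them. I'll go down and close.

Emit:
play_rows(
  commands=[
    {"gripper": -1,"dx": -0.35,"dy": -0.07,"dz": 2.7,"ax": 0,"ay": 0,"az": 0},
    {"gripper": -1,"dx": -0.35,"dy": -0.07,"dz": 2.7,"ax": 0,"ay": 0,"az": 0},
    {"gripper": -1,"dx": 0,"dy": 0,"dz": 2.5,"ax": 0,"ay": 0,"az": 0},
    {"gripper": -1,"dx": 0,"dy": 0,"dz": 0,"ax": 0,"ay": 0,"az": 0},
    {"gripper": 1,"dx": 0,"dy": 0,"dz": 0,"ax": 0,"ay": 0,"az": 0},
    {"gripper": 1,"dx": 0,"dy": 0,"dz": 0,"ax": 0,"ay": 0,"az": 0},
    {"gripper": 1,"dx": 0,"dy": 0,"dz": 0,"ax": 0,"ay": 0,"az": 0},
    {"gripper": 1,"dx": 0,"dy": 0,"dz": 0,"ax": 0,"ay": 0,"az": 0},
    {"gripper": 1,"dx": 0,"dy": 0,"dz": 0,"ax": 0,"ay": 0,"az": 0},
  ],
)

```text
time: 5.95
eef_pos: [515.8, 62.8, 19.8]
ee_rot: [0.684, 3.062, 0.002]
force: [-0.0, 0.8, 6.8]
gripper_width: 59.0
```

Run:
```python
from fit import *
plan(510,63.5,14,np.arctan2(.905,.426))
```

```text
t 5.95 pos [515.8  62.8  19.8] yang 1.131 j [-0.    0.3  -0.5   0.77  0.    0.44] F [-0.   0.8  6.8] w 59.0 zax [ 0.005  0.    -1.   ]
 az 0.001 alt -3.141
 total cm in turned frame [ 0.56 -0.18  0.58] n 1 per row [ 0.557 -0.18   0.581] az/row over 1 0.001
```

Emit:
play_rows(
  commands=[
    {"gripper": 1,"dx": 0,"dy": 0,"dz": -1.5,"ax": 0,"ay": 0,"az": 0},
    {"gripper": 1,"dx": 0,"dy": 0,"dz": -3,"ax": 0,"ay": 0,"az": 0},
    {"gripper": 1,"dx": 0,"dy": 0,"dz": -3.5,"ax": 0,"ay": 0,"az": 0.1},
    {"gripper": 1,"dx": 0,"dy": 0,"dz": 0,"ax": 0,"ay": 0,"az": 0.14},
    {"gripper": 1,"dx": 0,"dy": 0,"dz": 0,"ax": 0,"ay": 0,"az": 0.14},
    {"gripper": 1,"dx": 0,"dy": 0,"dz": 0,"ax": 0,"ay": 0,"az": 0.14},
    {"gripper": 1,"dx": 0,"dy": 0,"dz": 0,"ax": 0,"ay": 0,"az": 0.14},
    {"gripper": 1,"dx": 0,"dy": 0,"dz": 0,"ax": 0,"ay": 0,"az": 0.14},
    {"gripper": 1,"dx": 0,"dy": 0,"dz": 0,"ax": 0,"ay": 0,"az": 0.14},
    {"gripper": 1,"dx": 0,"dy": 0,"dz": 0,"ax": 0,"ay": 0,"az": 0.14},
  ],
)

```text
time: 6.95
eef_pos: [513.0, 62.7, 97.6]
ee_rot: [-2.171, -2.271, -0.0]
force: [0.0, 0.6, -3.5]
gripper_width: 59.0
```

Run:
```python
from fit import *
plan(427,-286,100,-0.184)
w=snap("wrist","w3.png")
```

```text
t 6.95 pos [513.   62.7  97.6] yang 0.045 j [-0.    0.2  -0.43  0.94  0.    1.52] F [ 0.   0.6 -3.5] w 59.0 zax [-0.  0. -1.]
 az 0.229 alt -2.912
 total cm in turned frame [-35.85  -2.07  -0.25] n 8 per row [-4.481 -0.259 -0.031] az/row over 2 0.115
```

View pics/w3.png

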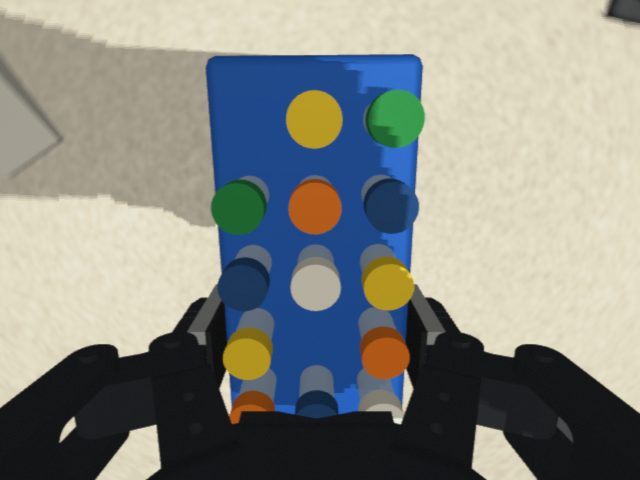

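Emit:
play_rows(
  commands=[
    {"gripper": 1,"dx": 0,"dy": 0,"dz": 0,"ax": 0,"ay": 0,"az": 0.115},
    {"gripper": 1,"dx": 0,"dy": 0,"dz": 0,"ax": 0,"ay": 0,"az": 0.114},
    {"gripper": 1,"dx": -4.48,"dy": -0.26,"dz": 0,"ax": 0,"ay": 0,"az": 0},
    {"gripper": 1,"dx": -4.48,"dy": -0.26,"dz": 0,"ax": 0,"ay": 0,"az": 0},
    {"gripper": 1,"dx": -4.48,"dy": -0.26,"dz": 0,"ax": 0,"ay": 0,"az": 0},
    {"gripper": 1,"dx": -4.48,"dy": -0.26,"dz": 0,"ax": 0,"ay": 0,"az": 0},
    {"gripper": 1,"dx": -4.48,"dy": -0.26,"dz": 0,"ax": 0,"ay": 0,"az": 0},
    {"gripper": 1,"dx": -4.48,"dy": -0.26,"dz": 0,"ax": 0,"ay": 0,"az": 0},
    {"gripper": 1,"dx": -4.48,"dy": -0.26,"dz": 0,"ax": 0,"ay": 0,"az": 0},
    {"gripper": 1,"dx": -4.48,"dy": -0.26,"dz": 0,"ax": 0,"ay": 0,"az": 0},
  ],
)

```text
time: 8.0
eef_pos: [428.6, -288.0, 97.7]
ee_rot: [2.407, 2.018, 0.001]
force: [1.8, -0.4, -1.9]
gripper_width: 58.9
```

Emit:
play_rows(
  commands=[
    {"gripper": 1,"dx": 0,"dy": 0,"dz": 0,"ax": 0,"ay": 0,"az": 0},
    {"gripper": 1,"dx": 0,"dy": 0,"dz": 0,"ax": 0,"ay": 0,"az": 0},
  ],
)

```text
time: 8.2
eef_pos: [429.0, -287.2, 97.5]
ee_rot: [-2.411, -2.014, -0.001]
force: [-0.3, 0.7, -3.4]
gripper_width: 58.9
```

Run:
```python
from fit import *
plan(427,-286,100,-0.184)
b=snap("scene","s4.png",(150,180,350,350),4)
m=cv2.morphologyEx(mask(b,*BLUE),cv2.MORPH_CLOSE,np.ones((7,7),np.uint8))
```

```text
t 8.2 pos [ 429.  -287.2   97.5] yang -0.179 j [-0.72  0.2  -0.43  0.94  0.    1.03] F [-0.3  0.7 -3.4] w 58.9 zax [ 0.     0.001 -1.   ]
 az 0.005 alt -3.136
 total cm in turned frame [ 0.09 -0.22 -0.25] n 1 per row [ 0.087 -0.217 -0.251] az/row over 1 0.005
```

View pics/s4.png

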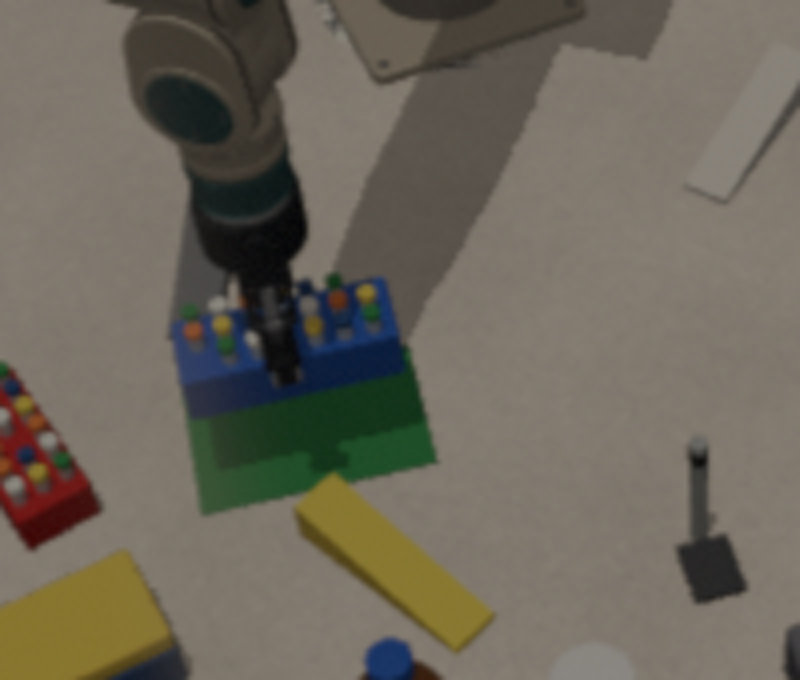

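Run:
```python
from fit import *
a=snap("top","t4.png",(370,200,470,320),5);b=snap("scene")
M=RACK.copy();M[:,2]+=77.5
for p in [(190,418),(405,373),(385,280),(172,322)]: pass
# bottom front corners at z=77.5, top z=123.5
c=np.array([150,180])
for p,z in [((192,418),77.5),((405,374),77.5),((386,281),123.5),((173,323),123.5),((190,385),123.5),((402,338),123.5)]: print(onz(b,np.array(p)/4+c,z).round(1))
print(place(RACK,428.5,-281,-1.755)[:, :2].round(1))
```

```text
[ 441.9 -364.    77.5]
[ 472.2 -209.5   77.5]
[ 420.  -199.4  123.5]
[ 389.2 -353.4  123.5]
[ 449.8 -359.5  123.5]
[ 476.  -208.2  123.5]
[[ 413.7 -196.9]
 [ 413.7 -196.9]
 [ 472.6 -207.8]
 [ 472.6 -207.8]
 [ 384.4 -354.2]
 [ 384.4 -354.2]
 [ 443.3 -365.1]
 [ 443.3 -365.1]]
```

View pics/t4.png

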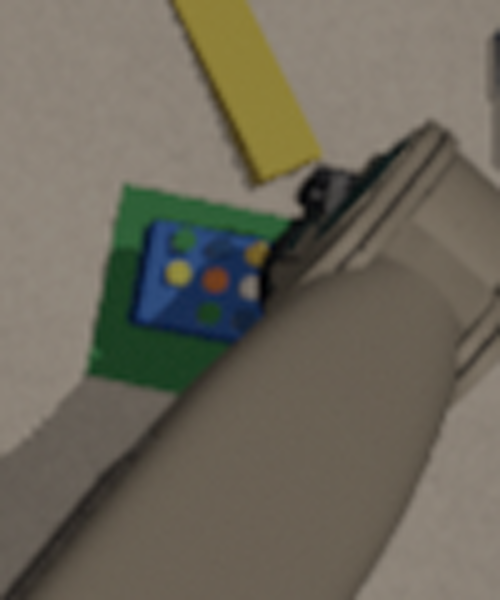

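Emit:
play_rows(
  commands=[
    {"gripper": 1,"dx": 0,"dy": -1.0,"dz": 1,"ax": 0,"ay": 0,"az": 0},
    {"gripper": 1,"dx": 0,"dy": 0,"dz": 3,"ax": 0,"ay": 0,"az": 0},
    {"gripper": 1,"dx": 0,"dy": 0,"dz": 2,"ax": 0,"ay": 0,"az": 0},
    {"gripper": 1,"dx": 0,"dy": 0,"dz": 0.9,"ax": 0,"ay": 0,"az": 0},
    {"gripper": 1,"dx": 0,"dy": 0,"dz": 0.3,"ax": 0,"ay": 0,"az": 0},
    {"gripper": 1,"dx": 0,"dy": 0,"dz": 0.3,"ax": 0,"ay": 0,"az": 0},
    {"gripper": 1,"dx": 0,"dy": 0,"dz": 0,"ax": 0,"ay": 0,"az": 0},
  ],
)

```text
time: 9.05
eef_pos: [420.1, -285.0, 22.8]
ee_rot: [2.409, 2.015, 0.0]
force: [-0.2, 0.3, -3.4]
gripper_width: 59.0
```

Emit:
play_rows(
  commands=[
    {"gripper": 1,"dx": 0,"dy": 0,"dz": 0.2,"ax": 0,"ay": 0,"az": 0},
    {"gripper": 1,"dx": 0,"dy": 0,"dz": 0.1,"ax": 0,"ay": 0,"az": 0},
    {"gripper": 1,"dx": 0,"dy": 0,"dz": 0,"ax": 0,"ay": 0,"az": 0},
  ],
)

```text
time: 9.35
eef_pos: [420.2, -285.2, 19.9]
ee_rot: [2.409, 2.014, 0.0]
force: [-0.9, -0.4, -1.5]
gripper_width: 58.9
```

Emit:
play_rows(
  commands=[
    {"gripper": 1,"dx": 0,"dy": 0,"dz": 0.1,"ax": 0,"ay": 0,"az": 0},
    {"gripper": -0.6,"dx": 0,"dy": 0,"dz": 0,"ax": 0,"ay": 0,"az": 0},
    {"gripper": -0.6,"dx": 0,"dy": 0,"dz": 0,"ax": 0,"ay": 0,"az": 0},
    {"gripper": -0.6,"dx": 0,"dy": 0,"dz": 0,"ax": 0,"ay": 0,"az": 0},
  ],
)

```text
time: 9.75
eef_pos: [419.8, -285.0, 18.5]
ee_rot: [2.41, 2.015, 0.0]
force: [-0.8, -0.3, 0.4]
gripper_width: 68.3
```

Emit:
play_rows(
  commands=[
    {"gripper": -0.7,"dx": 0,"dy": 0,"dz": 0,"ax": 0,"ay": 0,"az": 0},
    {"gripper": -0.7,"dx": 0,"dy": 0,"dz": -2,"ax": 0,"ay": 0,"az": 0},
    {"gripper": -0.7,"dx": 0,"dy": 0,"dz": -4,"ax": 0,"ay": 0,"az": 0},
    {"gripper": -0.7,"dx": 0,"dy": 0,"dz": -5,"ax": 0,"ay": 0,"az": 0},
    {"gripper": -0.7,"dx": 0,"dy": 0,"dz": -5,"ax": 0,"ay": 0,"az": 0},
    {"gripper": 1,"dx": 0,"dy": 0,"dz": -5,"ax": 0,"ay": 0,"az": 0},
  ],
)

```text
time: 10.35
eef_pos: [419.2, -284.4, 230.1]
ee_rot: [-2.41, -2.015, 0.0]
force: [1.2, -1.0, -1.0]
gripper_width: 60.0
```

Run:
```python
from fit import *
plan(420,-285,230)
b=snap("scene","s5.png",(150,180,350,350),4); a=snap("top")
mb=cv2.morphologyEx(mask(b,*BLUE),cv2.MORPH_CLOSE,np.ones((7,7),np.uint8))
print(fitm([(b,mb)],RACK,(419,-280,[-1.75]),win=50))
```

```text
t 10.35 pos [ 419.2 -284.4  230.1] yang -0.178 j [-0.72  0.07 -0.28  1.22 -0.    1.03] F [ 1.2 -1.  -1. ] w 60.0 zax [-0.  0. -1.]
 total cm in turned frame [-0.05  0.09  0.01] n 1 per row [-0.048  0.09   0.012] az/row over 0 0.0
(array([ 419.85250334, -277.57247683,   -1.72418733]), np.float64(173.3802947998047))
```

View pics/s5.png

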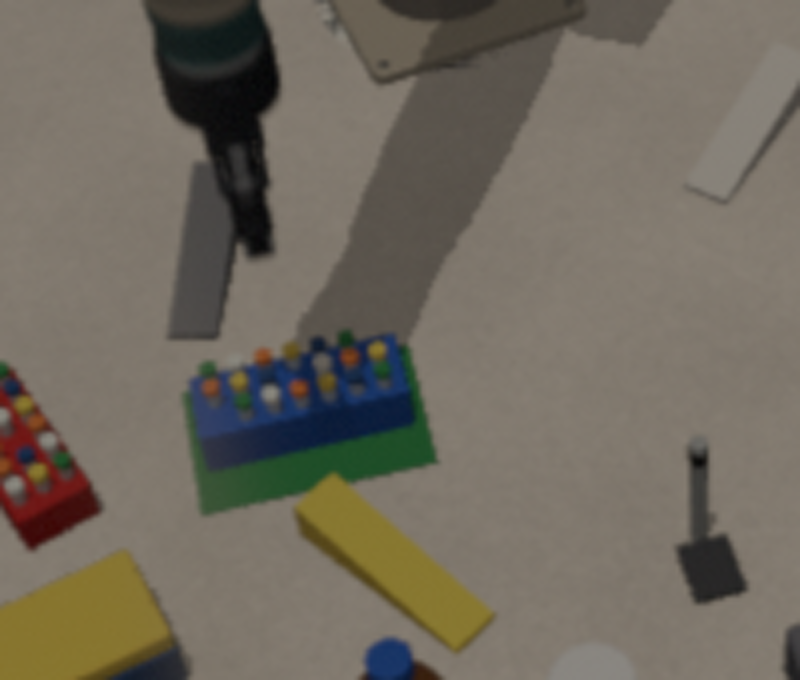

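The rack stands fully on the mat, in pixels (190..412, 335..470) of the crop. Next is the shield.

Run:
```python
from fit import *
plan(457,317,230,-0.313)
```

```text
t 10.45 pos [ 423.6 -288.2  236.6] yang -0.178 j [-0.72  0.06 -0.27  1.22  0.    1.03] F [ 0.3 -1.3  0.2] w 44.6 zax [ 0.012 -0.01  -1.   ]
 az 0.135 alt -3.006
 total cm in turned frame [ 58.61 -15.47   0.08] n 14 per row [ 4.187 -1.105  0.006] az/row over 1 0.135
```

Emit:
play_rows(
  commands=[
    {"gripper": 1,"dx": 0,"dy": 0,"dz": 0,"ax": 0,"ay": 0,"az": 0.135},
    {"gripper": 1,"dx": 4.2,"dy": -1.1,"dz": 0,"ax": 0,"ay": 0,"az": 0},
    {"gripper": 1,"dx": 4.2,"dy": -1.1,"dz": 0,"ax": 0,"ay": 0,"az": 0},
    {"gripper": 1,"dx": 4.2,"dy": -1.1,"dz": 0,"ax": 0,"ay": 0,"az": 0},
    {"gripper": 1,"dx": 4.2,"dy": -1.1,"dz": 0,"ax": 0,"ay": 0,"az": 0},
    {"gripper": 1,"dx": 4.2,"dy": -1.1,"dz": 0,"ax": 0,"ay": 0,"az": 0},
    {"gripper": 1,"dx": 4.2,"dy": -1.1,"dz": 0,"ax": 0,"ay": 0,"az": 0},
    {"gripper": 1,"dx": 4.2,"dy": -1.1,"dz": 0,"ax": 0,"ay": 0,"az": 0},
    {"gripper": 1,"dx": 4.2,"dy": -1.1,"dz": 0,"ax": 0,"ay": 0,"az": 0},
    {"gripper": 1,"dx": 4.2,"dy": -1.1,"dz": 0,"ax": 0,"ay": 0,"az": 0},
  ],
)

```text
time: 11.45
eef_pos: [441.3, 107.2, 227.8]
ee_rot: [2.541, 1.848, -0.0]
force: [1.0, 0.3, -0.7]
gripper_width: -0.1
```

Run:
```python
from fit import *
plan(457,317,230,-0.313)
```

```text
t 11.45 pos [441.3 107.2 227.8] yang -0.313 j [ 0.1  -0.03 -0.38  1.22 -0.    1.98] F [ 1.   0.3 -0.7] w -0.1 zax [-0. -0. -1.]
 az -0.0 alt 3.142
 total cm in turned frame [20.45 -4.97 -0.22] n 5 per row [ 4.089 -0.994 -0.044] az/row over 1 -0.0
```

Emit:
play_rows(
  commands=[
    {"gripper": 1,"dx": 4.2,"dy": -1.1,"dz": 0,"ax": 0,"ay": 0,"az": 0},
    {"gripper": 1,"dx": 4.2,"dy": -1.1,"dz": 0,"ax": 0,"ay": 0,"az": 0},
    {"gripper": 1,"dx": 4.2,"dy": -1.1,"dz": 0,"ax": 0,"ay": 0,"az": 0},
    {"gripper": 1,"dx": 4.2,"dy": -1.1,"dz": 0,"ax": 0,"ay": 0,"az": 0},
    {"gripper": 1,"dx": 3.2,"dy": -0.6,"dz": 0,"ax": 0,"ay": 0,"az": 0},
    {"gripper": 1,"dx": 0,"dy": 0,"dz": 0,"ax": 0,"ay": 0,"az": 0},
    {"gripper": 1,"dx": 0,"dy": 0,"dz": 0,"ax": 0,"ay": 0,"az": 0},
  ],
)

```text
time: 12.15
eef_pos: [455.2, 311.3, 227.4]
ee_rot: [2.539, 1.85, -0.003]
force: [-0.0, 0.4, -0.1]
gripper_width: -0.2
```

Run:
```python
from fit import *
plan(457,317,130,-0.313)
w=snap("wrist","w6.png"); b=snap("scene","s6.png",(300,130,460,320),3.5)
```

```text
t 12.15 pos [455.2 311.3 227.4] yang -0.312 j [ 0.48  0.15 -0.19  1.23 -0.    2.37] F [-0.   0.4 -0.1] w -0.2 zax [-0.001 -0.001 -1.   ]
 az 0.001 alt -3.14
 total cm in turned frame [ 0.62 -0.    9.74] n 3 per row [ 0.205 -0.     3.247] az/row over 1 0.001
```

View pics/w6.png

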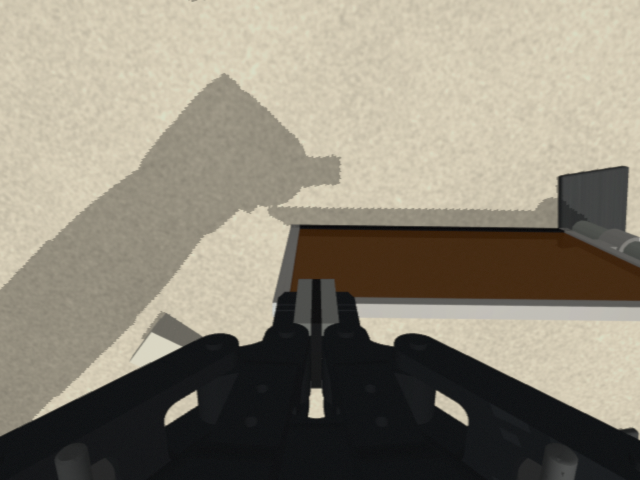

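View pics/s6.png

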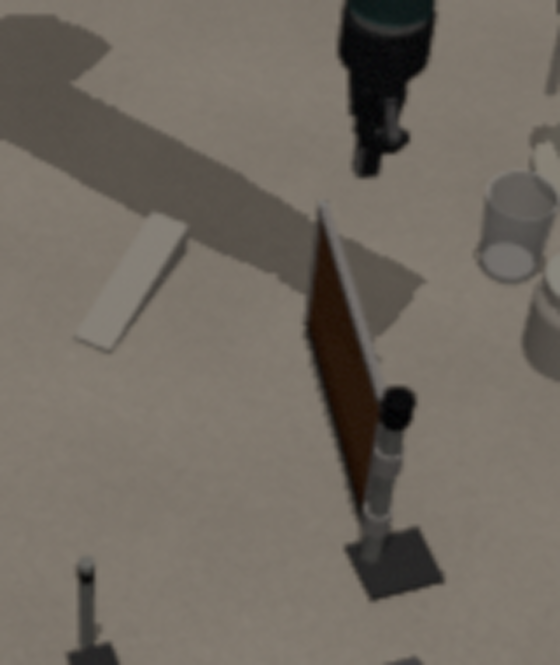

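Run:
```python
from fit import *
w=ctrl.snapshot("wrist"); st=ctrl.get_state(); R=Ro.from_rotvec(st["ee_rot"]).as_matrix()
for p,z in [((360,302),178),((360,319),178),((600,302),178),((600,321),178),((274,302),178),((300,226),18),((560,230),18)]:
    P=onz(w,p,z); print(p,P.round(1),"tool frame",(R.T@(P-st["eef_pos"])).round(1), "rad",np.linalg.norm(P[:2]-[678,203.5]).round(1))
print(proj(w,st["eef_pos"]), R[:,0].round(2),R[:,1].round(2))
```

```text
(360, 302) [469.9 279.2 178. ] tool frame [-24.7  23.2  50. ] rad 221.5
(360, 319) [467.1 269.8 178. ] tool frame [-34.5  23.5  50. ] rad 221.1
(600, 302) [588.8 240.6 178. ] tool frame [-24.6 148.3  49.9] rad 96.6
(600, 321) [587.4 229.5 178. ] tool frame [-35.6 150.4  49.9] rad 94.2
(274, 302) [427.2 293.1 178. ] tool frame [-24.7 -21.6  50. ] rad 266.3
(300, 226) [433.5 288.8  18. ] tool frame [-26.6 -14.3 210. ] rad 259.0
(560, 230) [656.7 212.3  18. ] tool frame [-30.4 221.7 209.8] rad 23.0
[[315.2652777  300.65882723]] [ 0.31  0.95 -0.  ] [ 0.95 -0.31 -0.  ]
```

Emit:
play_rows(
  commands=[
    {"gripper": 1,"dx": 0,"dy": 0,"dz": 3.3,"ax": 0,"ay": 0,"az": 0},
    {"gripper": 1,"dx": 0,"dy": 0,"dz": 3.3,"ax": 0,"ay": 0,"az": 0},
    {"gripper": 1,"dx": 0,"dy": 0,"dz": 3.1,"ax": 0,"ay": 0,"az": 0},
    {"gripper": 1,"dx": 0,"dy": 0,"dz": 0,"ax": 0,"ay": 0,"az": 0},
    {"gripper": 1,"dx": -0.4,"dy": 0,"dz": 0,"ax": 0,"ay": 0,"az": 0},
    {"gripper": 1,"dx": -0.4,"dy": 0,"dz": 0,"ax": 0,"ay": 0,"az": 0},
    {"gripper": 1,"dx": -0.3,"dy": 0,"dz": 0,"ax": 0,"ay": 0,"az": 0},
    {"gripper": 1,"dx": 0,"dy": 0,"dz": 0,"ax": 0,"ay": 0,"az": 0},
  ],
)

```text
time: 13.1
eef_pos: [453.3, 300.6, 133.0]
ee_rot: [2.541, 1.847, 0.004]
force: [0.4, -0.2, 0.1]
gripper_width: 0.0
```

Run:
```python
from fit import *
plan(457,317,130,-0.313)
w=snap("wrist","w7.png")
```

```text
t 13.1 pos [453.3 300.6 133. ] yang -0.314 j [ 0.47  0.2  -0.34  1.03 -0.    2.35] F [ 0.4 -0.2  0.1] w 0.0 zax [ 0.002  0.001 -1.   ]
 az -0.001 alt 3.141
 total cm in turned frame [ 1.67 -0.15  0.3 ] n 1 per row [ 1.673 -0.151  0.3  ] az/row over 1 -0.001
```

View pics/w7.png

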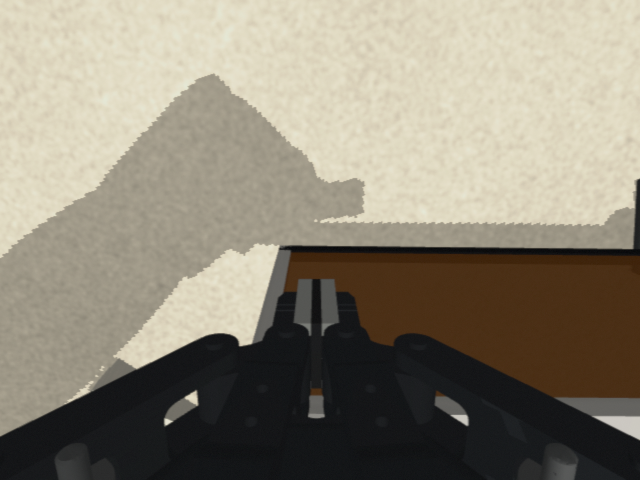

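Emit:
play_rows(
  commands=[
    {"gripper": 1,"dx": -1.9,"dy": 0,"dz": 0,"ax": 0,"ay": 0,"az": -0.07},
    {"gripper": 1,"dx": -1.75,"dy": -0.04,"dz": 0,"ax": 0,"ay": 0,"az": -0.07},
    {"gripper": 1,"dx": -1.75,"dy": -0.04,"dz": 0,"ax": 0,"ay": 0,"az": -0.07},
    {"gripper": 1,"dx": -1.75,"dy": -0.04,"dz": 0,"ax": 0,"ay": 0,"az": -0.07},
    {"gripper": 1,"dx": -1.75,"dy": -0.04,"dz": 0,"ax": 0,"ay": 0,"az": -0.07},
    {"gripper": 1,"dx": -1.75,"dy": -0.04,"dz": 0,"ax": 0,"ay": 0,"az": -0.07},
    {"gripper": 1,"dx": -1.75,"dy": -0.04,"dz": 0,"ax": 0,"ay": 0,"az": -0.07},
    {"gripper": 1,"dx": -1.75,"dy": -0.04,"dz": 0,"ax": 0,"ay": 0,"az": -0.07},
  ],
)

```text
time: 13.95
eef_pos: [439.9, 161.1, 131.9]
ee_rot: [1.927, 2.481, 0.002]
force: [0.3, 0.4, -0.3]
gripper_width: -0.1
```

Run:
```python
from fit import *
plan(457,317,130)
w=snap("wrist","w8.png");t=snap("top","t8.png",(200,130,440,310),3.3)
st=ctrl.get_state(); R=Ro.from_rotvec(st["ee_rot"]).as_matrix(); print((R.T@(np.array([678,203.5,0])-st["eef_pos"])).round(1))
```

```text
t 13.95 pos [439.9 161.1 131.9] yang 0.25 j [ 0.21  0.08 -0.49  1.    0.    1.53] F [ 0.3  0.4 -0.3] w -0.1 zax [ 0.001  0.001 -1.   ]
 total cm in turned frame [14.68  5.51  0.2 ] n 4 per row [3.671 1.379 0.051] az/row over 0 0.0
[-15.7 240.9 132.1]
```

View pics/t8.png

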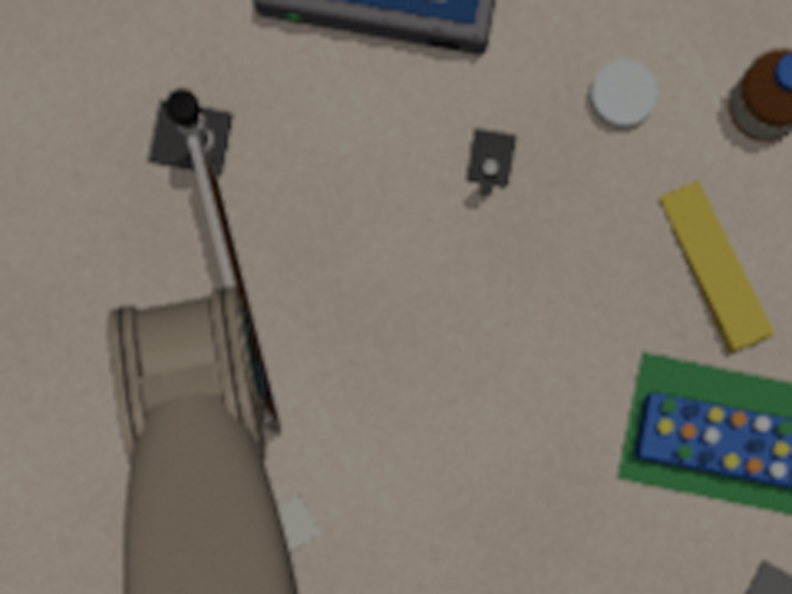

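View pics/w8.png

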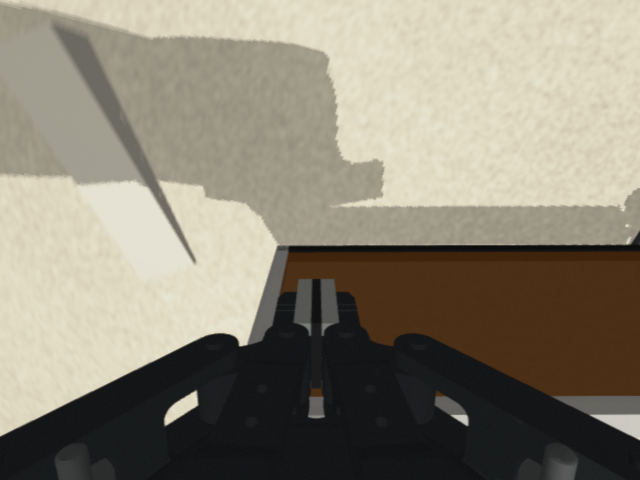

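Emit:
play_rows(
  commands=[
    {"gripper": 1,"dx": -1.7,"dy": -0.05,"dz": 0,"ax": 0,"ay": 0,"az": -0.07},
    {"gripper": 1,"dx": -1.7,"dy": -0.05,"dz": 0,"ax": 0,"ay": 0,"az": -0.07},
    {"gripper": 1,"dx": -1.7,"dy": -0.05,"dz": 0,"ax": 0,"ay": 0,"az": -0.07},
    {"gripper": 1,"dx": -1.7,"dy": -0.05,"dz": 0,"ax": 0,"ay": 0,"az": -0.07},
    {"gripper": 1,"dx": -1.7,"dy": -0.05,"dz": 0,"ax": 0,"ay": 0,"az": -0.07},
    {"gripper": 1,"dx": -1.7,"dy": -0.05,"dz": 0,"ax": 0,"ay": 0,"az": -0.07},
    {"gripper": 1,"dx": -1.7,"dy": -0.05,"dz": 0,"ax": 0,"ay": 0,"az": -0.07},
    {"gripper": 1,"dx": -1.7,"dy": -0.05,"dz": 0,"ax": 0,"ay": 0,"az": -0.07},
    {"gripper": 1,"dx": -1.7,"dy": -0.05,"dz": 0,"ax": 0,"ay": 0,"az": -0.07},
    {"gripper": 1,"dx": -1.7,"dy": -0.05,"dz": 0,"ax": 0,"ay": 0,"az": -0.07},
  ],
)

```text
time: 15.05
eef_pos: [524.9, 18.2, 131.5]
ee_rot: [-0.961, -2.991, -0.001]
force: [0.3, 1.4, 0.1]
gripper_width: 0.0
```

Run:
```python
from fit import *
plan(457,317,130)
w=snap("wrist","w9.png");t=snap("top","t9.png",(200,130,440,310),3.3)
st=ctrl.get_state(); R=Ro.from_rotvec(st["ee_rot"]).as_matrix(); print((R.T@(np.array([678,203.5,0])-st["eef_pos"])).round(1))
```

```text
t 15.05 pos [524.9  18.2 131.5] yang 0.949 j [-0.09  0.18 -0.37  1.02  0.    0.53] F [0.3 1.4 0.1] w 0.0 zax [ 0.     0.001 -1.   ]
 total cm in turned frame [22.93 20.33  0.17] n 7 per row [3.276 2.904 0.025] az/row over 0 0.0
[-13.3 239.2 132.3]
```

View pics/t9.png

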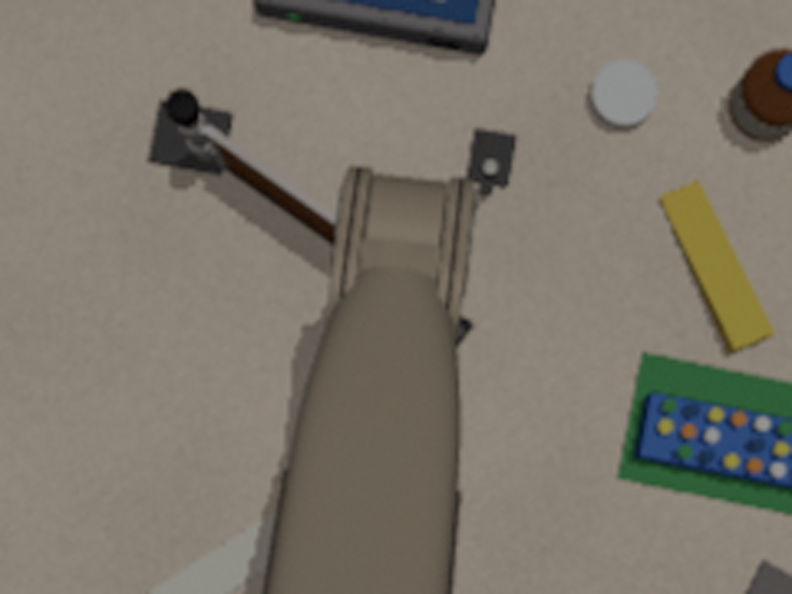

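View pics/w9.png

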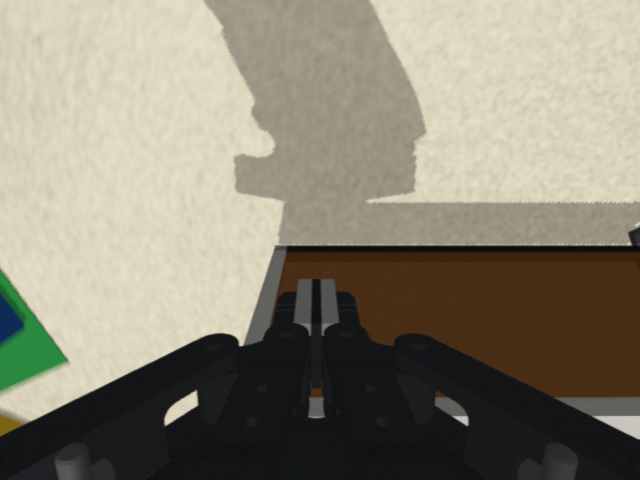

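Emit:
play_rows(
  commands=[
    {"gripper": 1,"dx": -1.7,"dy": -0.05,"dz": 0,"ax": 0,"ay": 0,"az": -0.07},
    {"gripper": 1,"dx": -1.7,"dy": -0.05,"dz": 0,"ax": 0,"ay": 0,"az": -0.07},
    {"gripper": 1,"dx": -1.7,"dy": -0.05,"dz": 0,"ax": 0,"ay": 0,"az": -0.07},
    {"gripper": 1,"dx": -1.7,"dy": -0.05,"dz": 0,"ax": 0,"ay": 0,"az": -0.07},
    {"gripper": 1,"dx": -1.2,"dy": -0.05,"dz": 0,"ax": 0,"ay": 0,"az": -0.05},
    {"gripper": 1,"dx": -0.7,"dy": -0.02,"dz": 0,"ax": 0,"ay": 0,"az": -0.03},
    {"gripper": 1,"dx": -0.5,"dy": 0,"dz": 0,"ax": 0,"ay": 0,"az": -0.02},
    {"gripper": 1,"dx": 0,"dy": 0,"dz": 0,"ax": 0,"ay": 0,"az": 0},
  ],
)

```text
time: 15.95
eef_pos: [605.2, -24.8, 131.4]
ee_rot: [0.383, 3.118, 0.0]
force: [-0.6, -0.1, 0.6]
gripper_width: 0.3
```

Run:
```python
from fit import *
plan(457,317,130)
w=snap("wrist");t=snap("scene","s9.png",(280,180,460,340),4.4)
st=ctrl.get_state(); R=Ro.from_rotvec(st["ee_rot"]).as_matrix(); print((R.T@(np.array([678,203.5,0])-st["eef_pos"])).round(1),(R.T@(np.array([651,-56.5,0])-st["eef_pos"])).round(1))
```

```text
t 15.95 pos [605.2 -24.8 131.4] yang 1.326 j [-0.15  0.31 -0.2   1.06  0.    0.1 ] F [-0.6 -0.1  0.6] w 0.3 zax [ 0.  0. -1.]
 total cm in turned frame [22.65 29.58  0.14] n 9 per row [2.517 3.287 0.016] az/row over 0 0.0
[-16.2 239.4 131.3] [-52.9 -19.4 131.3]
```

View pics/s9.png

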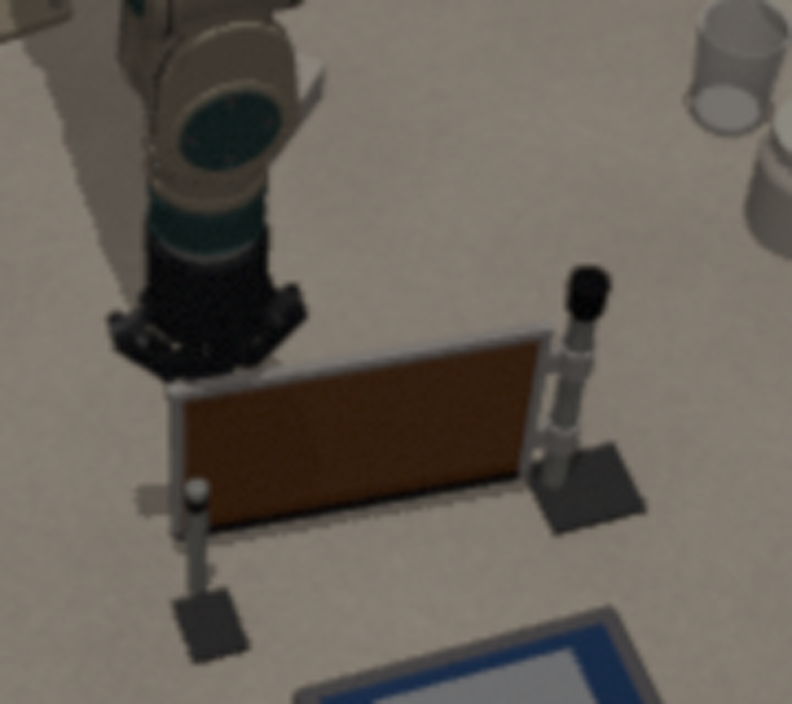

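Emit:
play_rows(
  commands=[
    {"gripper": 1,"dx": -0.5,"dy": 0,"dz": 0,"ax": 0,"ay": 0,"az": -0.02},
    {"gripper": 1,"dx": -0.5,"dy": 0,"dz": 0,"ax": 0,"ay": 0,"az": -0.02},
    {"gripper": 1,"dx": -0.5,"dy": 0,"dz": 0,"ax": 0,"ay": 0,"az": -0.02},
    {"gripper": 1,"dx": -0.3,"dy": 0,"dz": 0,"ax": 0,"ay": 0,"az": -0.01},
    {"gripper": 1,"dx": 0,"dy": 0,"dz": 0,"ax": 0,"ay": 0,"az": 0},
  ],
)

```text
time: 16.55
eef_pos: [623.2, -29.6, 131.4]
ee_rot: [0.273, 3.129, 0.0]
force: [0.9, 0.2, 0.2]
gripper_width: 0.5
```

Emit:
play_rows(
  commands=[
    {"gripper": 1,"dx": -0.3,"dy": 0,"dz": 0,"ax": 0,"ay": 0,"az": -0.01},
    {"gripper": 1,"dx": 0,"dy": 0,"dz": 0,"ax": 0,"ay": 0,"az": 0},
  ],
)

```text
time: 16.75
eef_pos: [625.5, -30.0, 131.2]
ee_rot: [-0.257, -3.131, -0.0]
force: [0.6, -0.4, 0.4]
gripper_width: 0.0
```

Emit:
play_rows(
  commands=[
    {"gripper": 1,"dx": -0.2,"dy": 0,"dz": 0,"ax": 0,"ay": 0,"az": -0.01},
    {"gripper": 1,"dx": 0,"dy": 0,"dz": 0,"ax": 0,"ay": 0,"az": 0},
  ],
)

```text
time: 16.95
eef_pos: [625.8, -30.1, 130.9]
ee_rot: [-0.24, -3.129, -0.0]
force: [-5.2, 0.6, 1.5]
gripper_width: 0.3
```

Emit:
play_rows(
  commands=[
    {"gripper": 1,"dx": -0.1,"dy": 0,"dz": 0,"ax": 0,"ay": 0,"az": 0},
    {"gripper": 1,"dx": 0,"dy": 0,"dz": 0,"ax": 0,"ay": 0,"az": 0},
  ],
)

```text
time: 17.15
eef_pos: [625.8, -30.0, 130.7]
ee_rot: [-0.241, -3.127, -0.0]
force: [-7.0, 1.2, 1.8]
gripper_width: 0.0
```

Run:
```python
from fit import *
plan(457,317,130)
t=snap("scene","s10.png",(280,180,460,340),4.4)
w=snap("wrist","w10.png")
st=ctrl.get_state(); R=Ro.from_rotvec(st["ee_rot"]).as_matrix(); print((R.T@(np.array([678,203.5,0])-st["eef_pos"])).round(1),(R.T@(np.array([651,-56.5,0])-st["eef_pos"])).round(1))
```

```text
t 17.15 pos [625.8 -30.  130.7] yang 1.417 j [-0.15  0.35 -0.15  1.08 -0.    0.  ] F [-7.   1.2  1.8] w 0.0 zax [-0.005  0.001 -1.   ]
 total cm in turned frame [21.99 31.71  0.18] n 9 per row [2.443 3.524 0.02 ] az/row over 0 0.0
[-16.6 238.8 130.6] [-29.7 -22.3 130.6]
```

View pics/s10.png

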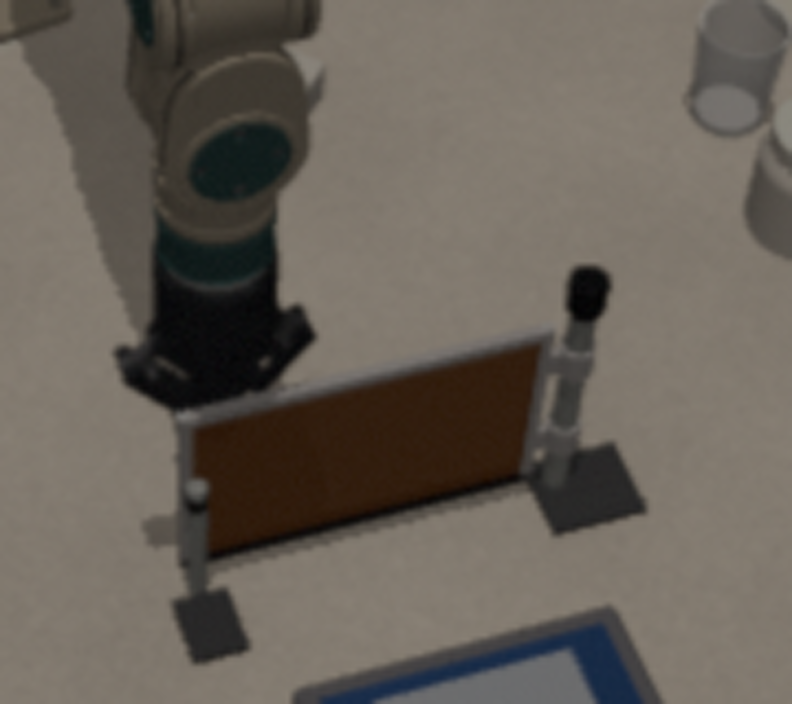

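View pics/w10.png

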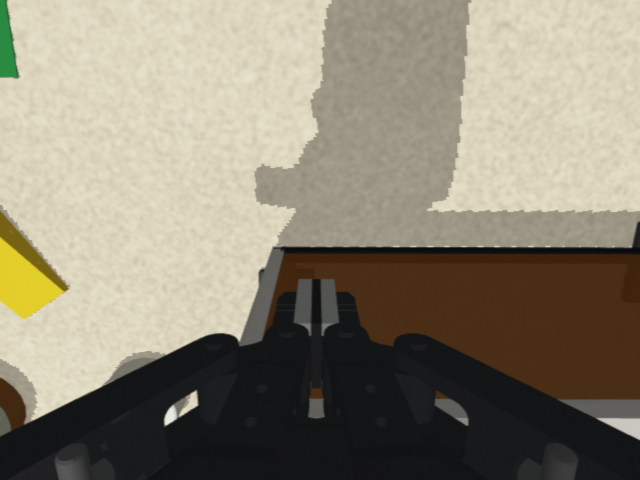

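Run:
```python
from fit import *
w=ctrl.snapshot("wrist"); st=ctrl.get_state(); R=Ro.from_rotvec(st["ee_rot"]).as_matrix()
for p,z in [((285,247),18),((640,249),18),((285,252),18)]:
    P=onz(w,p,z); print(P.round(1),"tool",(R.T@(P-st["eef_pos"])).round(1))
```

```text
[636.6 -53.3  18. ] tool [-14.8 -21.3 112.7]
[674.3 180.1  18. ] tool [-16.4 215.1 112.6]
[640.  -53.9  18. ] tool [-18.3 -21.4 112.7]
```

Emit:
play_rows(
  commands=[
    {"gripper": 1,"dx": 0.5,"dy": 0,"dz": 0,"ax": 0,"ay": 0,"az": 0},
    {"gripper": 1,"dx": 2,"dy": 0,"dz": 0,"ax": 0,"ay": 0,"az": 0},
    {"gripper": 1,"dx": 4,"dy": 0,"dz": 0,"ax": 0,"ay": 0,"az": 0},
    {"gripper": 1,"dx": 2,"dy": 0,"dz": -4,"ax": 0,"ay": 0,"az": 0},
    {"gripper": -1,"dx": 0,"dy": 0,"dz": -4,"ax": 0,"ay": 0,"az": -0.1},
    {"gripper": -1,"dx": 0,"dy": 0,"dz": 0,"ax": 0,"ay": 0,"az": -0.14},
    {"gripper": -1,"dx": 0,"dy": 0,"dz": 0,"ax": 0,"ay": 0,"az": -0.14},
    {"gripper": -1,"dx": 0,"dy": 0,"dz": 0,"ax": 0,"ay": 0,"az": -0.14},
  ],
)

```text
time: 18.1
eef_pos: [545.5, -17.5, 212.5]
ee_rot: [-0.581, 3.084, -0.002]
force: [0.4, 0.2, -0.7]
gripper_width: 57.8
```

Run:
```python
from fit import *
plan(510,-301.5,200,1.991)
```

```text
t 18.1 pos [545.5 -17.5 212.5] yang 1.943 j [-0.15  0.15 -0.23  1.19  0.   -0.52] F [ 0.4  0.2 -0.7] w 57.8 zax [ 0.004 -0.    -1.   ]
 az -0.048 alt 3.094
 total cm in turned frame [ 14.83 -24.48   1.24] n 7 per row [ 2.119 -3.497  0.178] az/row over 1 -0.048
```

Emit:
play_rows(
  commands=[
    {"gripper": -1,"dx": 0,"dy": 0,"dz": 0,"ax": 0,"ay": 0,"az": -0.048},
    {"gripper": -1,"dx": 1.7,"dy": -3.6,"dz": 0,"ax": 0,"ay": 0,"az": 0},
    {"gripper": -1,"dx": 1.7,"dy": -3.6,"dz": 0,"ax": 0,"ay": 0,"az": 0},
    {"gripper": -1,"dx": 1.7,"dy": -3.6,"dz": 0,"ax": 0,"ay": 0,"az": 0},
    {"gripper": -1,"dx": 1.7,"dy": -3.6,"dz": 0,"ax": 0,"ay": 0,"az": 0},
    {"gripper": -1,"dx": 1.7,"dy": -3.6,"dz": 0,"ax": 0,"ay": 0,"az": 0},
    {"gripper": -1,"dx": 1.7,"dy": -3.6,"dz": 0,"ax": 0,"ay": 0,"az": 0},
    {"gripper": -1,"dx": 0,"dy": -2.9,"dz": 0,"ax": 0,"ay": 0,"az": 0},
    {"gripper": -1,"dx": 0,"dy": 0,"dz": 0,"ax": 0,"ay": 0,"az": 0},
    {"gripper": -1,"dx": 0,"dy": 0,"dz": 0,"ax": 0,"ay": 0,"az": 0},
  ],
)

```text
time: 19.1
eef_pos: [550.0, -283.5, 211.3]
ee_rot: [-0.644, 3.074, -0.001]
force: [-0.5, -0.8, -0.5]
gripper_width: 86.1
```

Run:
```python
from fit import *
plan(537.4,-289.4,14,1.991)
w=snap("wrist","w11.png"); a=snap("top"); b=snap("scene")
mw=mask(w,*YEL)
for p in [(583,-269.5,.42)]: print(proj(w,place(WEDGE,*p)).round())
print("ws",fitm([(b,mask(b,*YEL))],WEDGE,(583,-269,[.42])))
```

```text
t 19.1 pos [ 550.  -283.5  211.3] yang 1.984 j [-0.58  0.28 -0.07  1.22  0.   -0.99] F [-0.5 -0.8 -0.5] w 86.1 zax [ 0.001 -0.    -1.   ]
 az -0.007 alt 3.135
 total cm in turned frame [ 1.41 -0.02 19.73] n 5 per row [ 0.282 -0.004  3.946] az/row over 1 -0.007
[[293. 147.]
 [290. 150.]
 [339. 147.]
 [342. 150.]
 [296. 315.]
 [296. 318.]
 [338. 315.]
 [338. 318.]]
ws (array([ 5.81695770e+02, -2.68058572e+02,  4.21795439e-01]), np.float64(17.818422317504883))
```

View pics/w11.png

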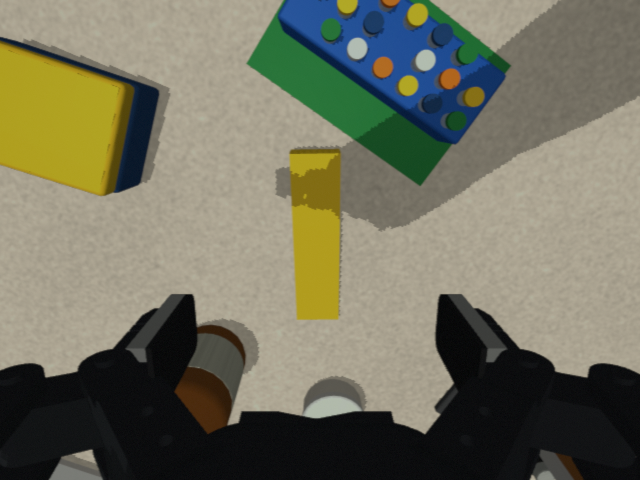

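Emit:
play_rows(
  commands=[
    {"gripper": -1,"dx": 0.5,"dy": 0,"dz": 4,"ax": 0,"ay": 0,"az": -0.007},
    {"gripper": -1,"dx": 0.5,"dy": 0,"dz": 4,"ax": 0,"ay": 0,"az": 0},
    {"gripper": -1,"dx": 0.4,"dy": 0,"dz": 4,"ax": 0,"ay": 0,"az": 0},
    {"gripper": -1,"dx": 0,"dy": 0,"dz": 4,"ax": 0,"ay": 0,"az": 0},
    {"gripper": -1,"dx": 0,"dy": 0,"dz": 0,"ax": 0,"ay": 0,"az": 0},
    {"gripper": -1,"dx": 0,"dy": 0,"dz": 0,"ax": 0,"ay": 0,"az": 0},
  ],
)

```text
time: 19.85
eef_pos: [536.5, -287.3, 51.4]
ee_rot: [0.658, -3.071, -0.002]
force: [0.8, -0.4, -0.1]
gripper_width: 85.4
```

Run:
```python
from fit import *
plan(537,-289.5,6,1.991)
w=snap("wrist","w12.png")
print(proj(w,place(WEDGE,583,-269.5,.42)).round())
```

```text
t 19.85 pos [ 536.5 -287.3   51.4] yang 1.993 j [-0.6   0.4  -0.27  0.91  0.   -1.02] F [ 0.8 -0.4 -0.1] w 85.4 zax [-0.001  0.001 -1.   ]
 az 0.002 alt -3.139
 total cm in turned frame [ 0.04 -0.23  4.54] n 2 per row [ 0.019 -0.115  2.27 ] az/row over 1 0.002
[[271. 199.]
 [261. 217.]
 [353. 199.]
 [361. 217.]
 [279. 463.]
 [278. 472.]
 [346. 463.]
 [347. 472.]]
```

View pics/w12.png

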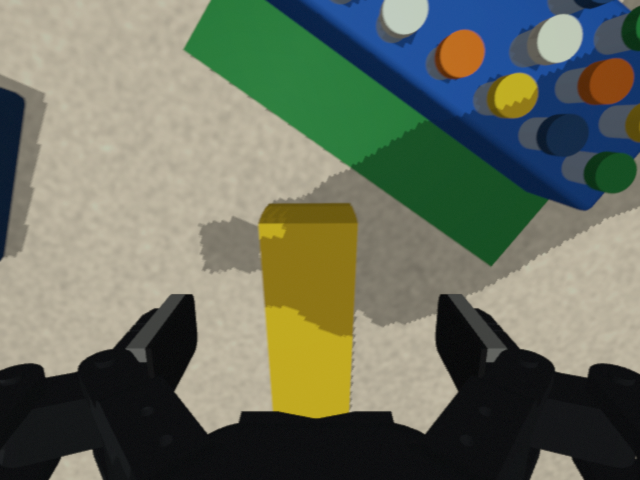

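Emit:
play_rows(
  commands=[
    {"gripper": -1,"dx": 0,"dy": -0.2,"dz": 2.3,"ax": 0,"ay": 0,"az": 0},
    {"gripper": -1,"dx": 0,"dy": 0,"dz": 1.6,"ax": 0,"ay": 0,"az": 0},
    {"gripper": -1,"dx": 0,"dy": 0,"dz": 0.6,"ax": 0,"ay": 0,"az": 0},
    {"gripper": -1,"dx": 0,"dy": 0,"dz": 0,"ax": 0,"ay": 0,"az": 0},
    {"gripper": 1,"dx": 0,"dy": 0,"dz": 0,"ax": 0,"ay": 0,"az": 0},
    {"gripper": 1,"dx": 0,"dy": 0,"dz": 0,"ax": 0,"ay": 0,"az": 0},
    {"gripper": 1,"dx": 0,"dy": 0,"dz": 0,"ax": 0,"ay": 0,"az": 0},
    {"gripper": 1,"dx": 0,"dy": 0,"dz": 0,"ax": 0,"ay": 0,"az": 0},
    {"gripper": 1,"dx": 0,"dy": 0,"dz": 0,"ax": 0,"ay": 0,"az": 0},
    {"gripper": 1,"dx": 0,"dy": 0,"dz": 0,"ax": 0,"ay": 0,"az": 0},
  ],
)

```text
time: 20.9
eef_pos: [538.7, -291.0, 7.6]
ee_rot: [-0.656, 3.071, -0.003]
force: [0.7, 0.1, 5.8]
gripper_width: 39.2
```

Run:
```python
from fit import *
plan(537,-289.5,6,1.991)
w=snap("wrist","w13.png")
```

```text
t 20.9 pos [ 538.7 -291.     7.6] yang 1.992 j [-0.6   0.45 -0.3   0.82  0.   -1.02] F [0.7 0.1 5.8] w 39.2 zax [ 0.002 -0.001 -1.   ]
 az 0.001 alt -3.141
 total cm in turned frame [0.09 0.2  0.16] n 1 per row [0.092 0.201 0.157] az/row over 1 0.001
```

View pics/w13.png

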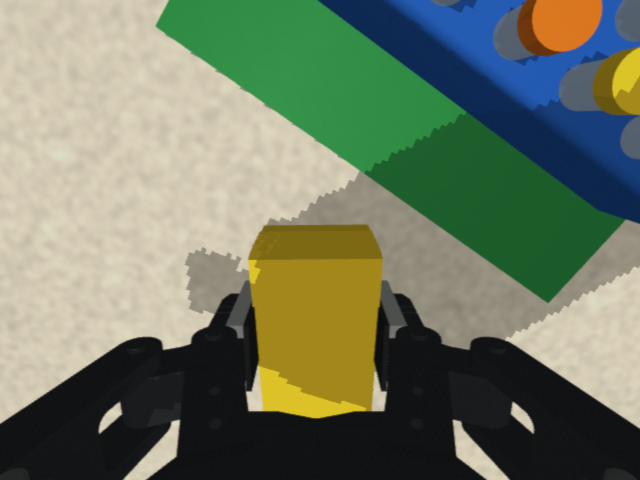

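Emit:
play_rows(
  commands=[
    {"gripper": 1,"dx": 0,"dy": 0,"dz": -2,"ax": 0,"ay": 0,"az": 0},
    {"gripper": 1,"dx": 0,"dy": 0,"dz": -4,"ax": 0,"ay": 0,"az": 0},
    {"gripper": 1,"dx": 0,"dy": 0,"dz": -4,"ax": 0,"ay": 0,"az": 0},
    {"gripper": 1,"dx": 0,"dy": 0,"dz": -4,"ax": 0,"ay": 0,"az": 0},
    {"gripper": 1,"dx": 0,"dy": 0,"dz": 0,"ax": 0,"ay": 0,"az": 0.1},
    {"gripper": 1,"dx": 0,"dy": 0,"dz": 0,"ax": 0,"ay": 0,"az": 0.14},
    {"gripper": 1,"dx": 0,"dy": 0,"dz": 0,"ax": 0,"ay": 0,"az": 0.14},
    {"gripper": 1,"dx": 0,"dy": 0,"dz": 0,"ax": 0,"ay": 0,"az": 0.14},
    {"gripper": 1,"dx": 0,"dy": 0,"dz": 0,"ax": 0,"ay": 0,"az": 0.055},
  ],
)

```text
time: 21.85
eef_pos: [536.8, -289.7, 145.4]
ee_rot: [-0.247, -3.13, -0.002]
force: [-0.1, 0.2, -0.9]
gripper_width: 39.1
```

Run:
```python
from fit import *
plan(450,63,150,1.416)
```

```text
t 21.85 pos [ 536.8 -289.7  145.4] yang 1.413 j [-0.6   0.31 -0.17  1.09 -0.   -0.44] F [-0.1  0.2 -0.9] w 39.1 zax [-0.002  0.001 -1.   ]
 az -0.003 alt 3.139
 total cm in turned frame [14.01 33.51 -0.41] n 9 per row [ 1.557  3.724 -0.045] az/row over 1 -0.003
```

Emit:
play_rows(
  commands=[
    {"gripper": 1,"dx": 1.55,"dy": 3.7,"dz": 0,"ax": 0,"ay": 0,"az": 0},
    {"gripper": 1,"dx": 1.55,"dy": 3.7,"dz": 0,"ax": 0,"ay": 0,"az": 0},
    {"gripper": 1,"dx": 1.55,"dy": 3.7,"dz": 0,"ax": 0,"ay": 0,"az": 0},
    {"gripper": 1,"dx": 1.55,"dy": 3.7,"dz": 0,"ax": 0,"ay": 0,"az": 0},
    {"gripper": 1,"dx": 1.55,"dy": 3.7,"dz": 0,"ax": 0,"ay": 0,"az": 0},
    {"gripper": 1,"dx": 1.55,"dy": 3.7,"dz": 0,"ax": 0,"ay": 0,"az": 0},
    {"gripper": 1,"dx": 1.55,"dy": 3.7,"dz": 0,"ax": 0,"ay": 0,"az": 0},
    {"gripper": 1,"dx": 1.55,"dy": 3.7,"dz": 0,"ax": 0,"ay": 0,"az": 0},
    {"gripper": 1,"dx": 1.55,"dy": 3.7,"dz": 0,"ax": 0,"ay": 0,"az": 0},
    {"gripper": 1,"dx": 0,"dy": 0,"dz": 0,"ax": 0,"ay": 0,"az": 0},
  ],
)

```text
time: 22.85
eef_pos: [447.7, 63.8, 145.3]
ee_rot: [-0.232, -3.129, -0.002]
force: [0.3, -0.8, -1.1]
gripper_width: 39.2
```

Emit:
play_rows(
  commands=[
    {"gripper": 1,"dx": 0,"dy": 0,"dz": 4,"ax": 0,"ay": 0,"az": 0},
    {"gripper": 1,"dx": 0,"dy": 0,"dz": 4,"ax": 0,"ay": 0,"az": 0},
    {"gripper": 1,"dx": 0,"dy": 0,"dz": 3,"ax": 0,"ay": 0,"az": 0},
    {"gripper": 1,"dx": 0,"dy": 0,"dz": 0,"ax": 0,"ay": 0,"az": 0},
    {"gripper": 1,"dx": 0,"dy": 0,"dz": 0,"ax": 0,"ay": 0,"az": 0},
  ],
)

```text
time: 23.35
eef_pos: [450.1, 59.8, 36.1]
ee_rot: [-0.242, -3.13, 0.0]
force: [0.8, -0.2, -1.4]
gripper_width: 38.8
```

Run:
```python
from fit import *
plan(505,63,10,1.416)
b=snap("scene","s14.png",(260,170,460,330),4)
w=snap("wrist","w14.png")
```

```text
t 23.35 pos [450.1  59.8  36.1] yang 1.416 j [-0.01  0.18 -0.62  0.78 -0.    0.14] F [ 0.8 -0.2 -1.4] w 38.8 zax [-0.002 -0.    -1.   ]
 az 0.0 alt -3.141
 total cm in turned frame [-5.38  1.16  2.59] n 2 per row [-2.688  0.582  1.297] az/row over 1 0.0
```

View pics/s14.png

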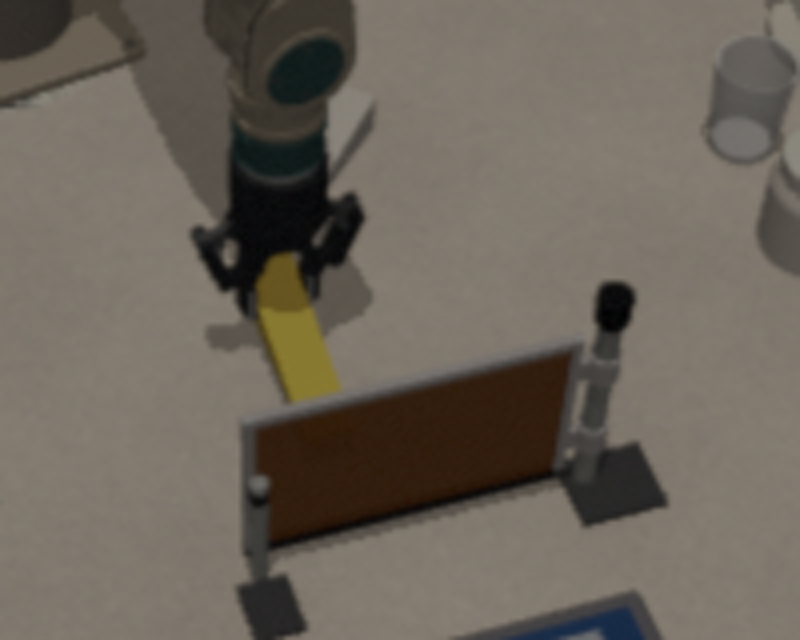

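View pics/w14.png

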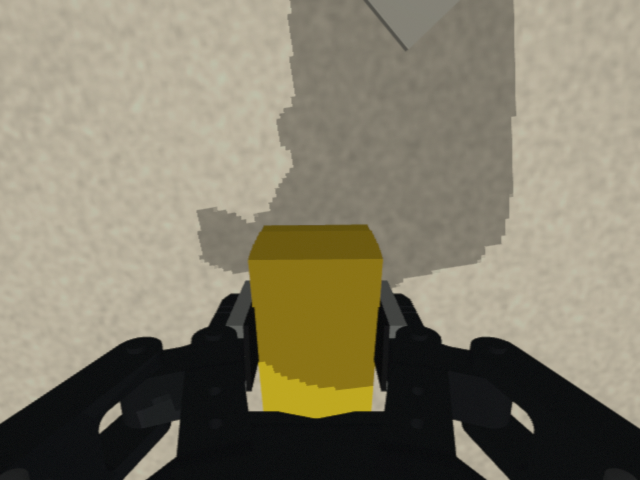

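Emit:
play_rows(
  commands=[
    {"gripper": 1,"dx": -2.5,"dy": 0,"dz": 1.3,"ax": 0,"ay": 0,"az": 0},
    {"gripper": 1,"dx": -2.0,"dy": 0,"dz": 1.0,"ax": 0,"ay": 0,"az": 0},
    {"gripper": 1,"dx": 0,"dy": 0,"dz": 0.3,"ax": 0,"ay": 0,"az": 0},
    {"gripper": 1,"dx": 0,"dy": 0,"dz": 0,"ax": 0,"ay": 0,"az": 0},
    {"gripper": 1,"dx": 0,"dy": 0,"dz": 0,"ax": 0,"ay": 0,"az": 0},
  ],
)

```text
time: 23.95
eef_pos: [494.8, 53.4, 11.1]
ee_rot: [0.241, 3.132, 0.0]
force: [-0.0, -0.7, -1.4]
gripper_width: 39.0
```

Run:
```python
from fit import *
plan(505,63,10,1.416)
b=snap("scene","s15.png",(260,170,460,330),4)
```

```text
t 23.95 pos [494.8  53.4  11.1] yang 1.417 j [-0.02  0.28 -0.55  0.74  0.    0.13] F [-0.  -0.7 -1.4] w 39.0 zax [ 0.  0. -1.]
 az 0.001 alt -3.141
 total cm in turned frame [-0.85  1.11  0.11] n 1 per row [-0.855  1.109  0.113] az/row over 1 0.001
```

View pics/s15.png

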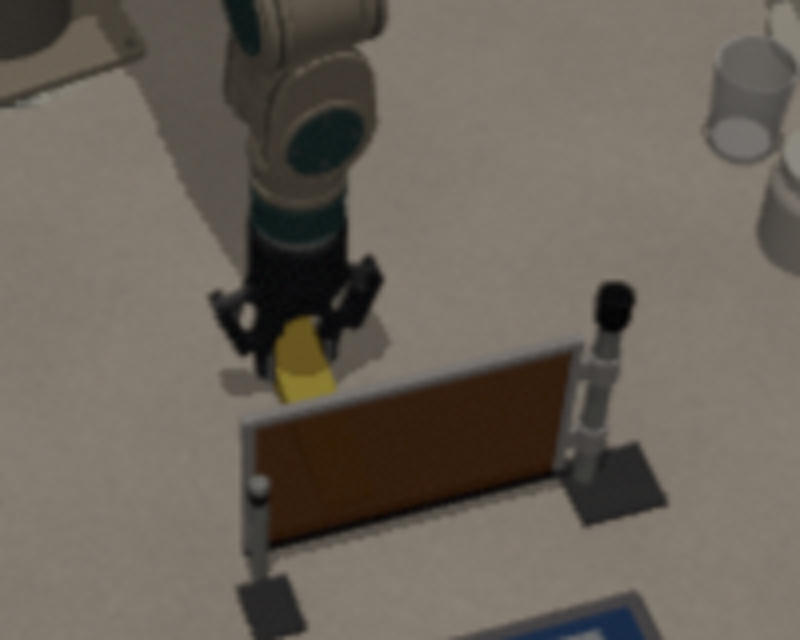

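Emit:
play_rows(
  commands=[
    {"gripper": 1,"dx": 0,"dy": 0,"dz": 0.2,"ax": 0,"ay": 0,"az": 0},
    {"gripper": 1,"dx": 0,"dy": 0,"dz": 0.1,"ax": 0,"ay": 0,"az": 0},
    {"gripper": 1,"dx": 0,"dy": 0,"dz": 0,"ax": 0,"ay": 0,"az": 0},
  ],
)

```text
time: 24.3
eef_pos: [494.9, 53.4, 7.5]
ee_rot: [-0.241, -3.132, -0.0]
force: [-0.9, 0.7, 1.5]
gripper_width: 39.0
```

Emit:
play_rows(
  commands=[
    {"gripper": 1,"dx": -1.4,"dy": 0,"dz": 0,"ax": 0,"ay": 0,"az": 0},
    {"gripper": 1,"dx": -1.4,"dy": 0,"dz": 0,"ax": 0,"ay": 0,"az": 0},
    {"gripper": 1,"dx": -1.4,"dy": 0,"dz": 0,"ax": 0,"ay": 0,"az": 0},
    {"gripper": 1,"dx": -1.4,"dy": 0,"dz": 0,"ax": 0,"ay": 0,"az": 0},
    {"gripper": 1,"dx": -1.0,"dy": 0,"dz": 0,"ax": 0,"ay": 0,"az": 0},
    {"gripper": 1,"dx": 0,"dy": 0,"dz": 0,"ax": 0,"ay": 0,"az": 0},
  ],
)

```text
time: 24.9
eef_pos: [563.2, 42.8, 7.5]
ee_rot: [0.242, 3.129, -0.0]
force: [2.4, -0.7, 5.0]
gripper_width: 38.7
```

Run:
```python
from fit import *
plan(505,63,10,1.416)
b=snap("scene","s16.png",(260,170,460,330),4)
```

```text
t 24.9 pos [563.2  42.8   7.5] yang 1.417 j [-0.04  0.38 -0.41  0.78 -0.    0.12] F [ 2.4 -0.7  5. ] w 38.7 zax [ 0.003 -0.    -1.   ]
 az 0.001 alt -3.141
 total cm in turned frame [ 6.06  1.1  -0.26] n 2 per row [ 3.031  0.55  -0.132] az/row over 1 0.001
```

View pics/s16.png

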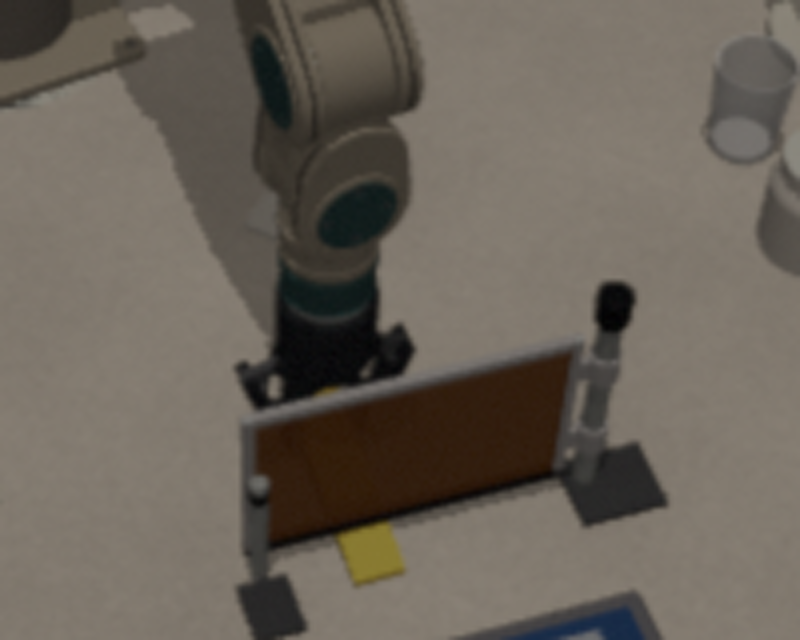

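Emit:
play_rows(
  commands=[
    {"gripper": -0.3,"dx": 0,"dy": 0,"dz": 0,"ax": 0,"ay": 0,"az": 0},
    {"gripper": -0.3,"dx": 0,"dy": 0,"dz": 0,"ax": 0,"ay": 0,"az": 0},
    {"gripper": -0.3,"dx": 0,"dy": 0,"dz": 0,"ax": 0,"ay": 0,"az": 0},
    {"gripper": -0.3,"dx": 0,"dy": 0,"dz": -2,"ax": 0,"ay": 0,"az": 0},
    {"gripper": -0.3,"dx": 0,"dy": 0,"dz": -4,"ax": 0,"ay": 0,"az": 0},
    {"gripper": 1,"dx": 3.5,"dy": 0,"dz": 0,"ax": 0,"ay": 0,"az": 0},
    {"gripper": 1,"dx": 4,"dy": 0,"dz": 0,"ax": 0,"ay": 0,"az": 0},
    {"gripper": 1,"dx": 0,"dy": 0,"dz": 0,"ax": 0,"ay": 0,"az": 0},
    {"gripper": 1,"dx": 0,"dy": 0,"dz": 0,"ax": 0,"ay": 0,"az": 0},
  ],
)

```text
time: 25.85
eef_pos: [484.6, 54.9, 67.0]
ee_rot: [-0.241, -3.131, 0.0]
force: [0.3, 0.2, 0.1]
gripper_width: 0.0
```

Run:
```python
from fit import *
plan(505,63,10,1.416)
b=snap("scene","s17.png",(260,170,460,330),4); w=snap("wrist","w17.png"); t=snap("top","t17.png",(200,130,440,310),3.3)
```

```text
t 25.85 pos [484.6  54.9  67. ] yang 1.417 j [-0.02  0.19 -0.52  0.86 -0.    0.13] F [0.3 0.2 0.1] w 0.0 zax [-0.001 -0.    -1.   ]
 az 0.001 alt -3.14
 total cm in turned frame [-1.9   1.12  5.7 ] n 2 per row [-0.948  0.558  2.848] az/row over 1 0.001
```

View pics/s17.png

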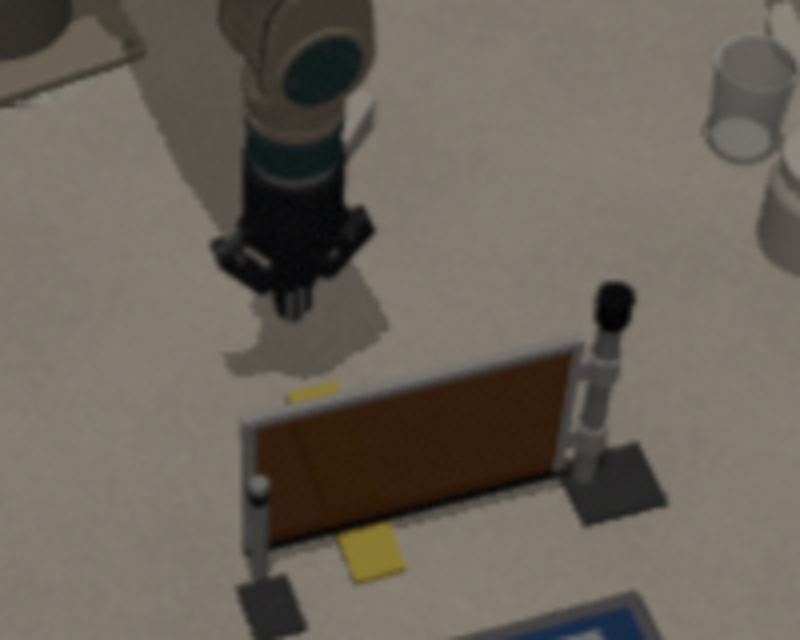

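View pics/w17.png

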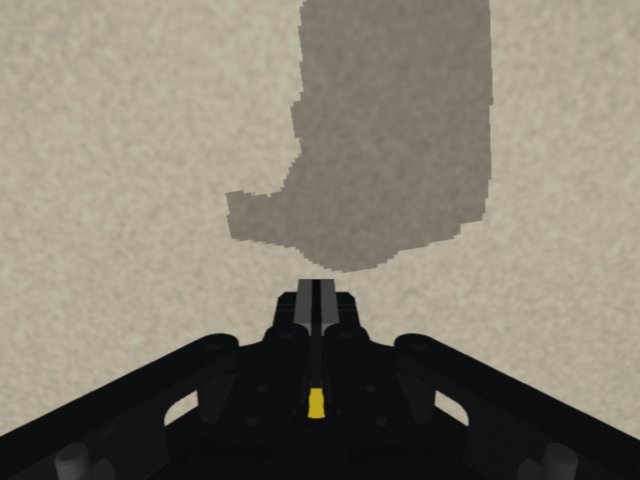

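View pics/t17.png

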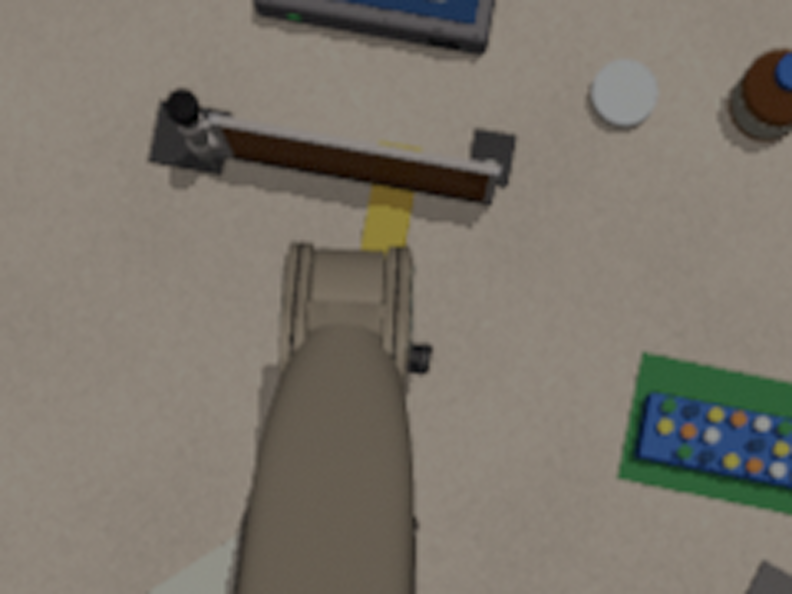

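Emit:
play_rows(
  commands=[
    {"gripper": 1,"dx": 0,"dy": 0,"dz": 2.6,"ax": 0,"ay": 0,"az": 0},
    {"gripper": 1,"dx": 0,"dy": 0,"dz": 2.6,"ax": 0,"ay": 0,"az": 0},
    {"gripper": 1,"dx": -1.5,"dy": 0,"dz": 0,"ax": 0,"ay": 0,"az": 0},
    {"gripper": 1,"dx": -1.5,"dy": 0,"dz": 0,"ax": 0,"ay": 0,"az": 0},
    {"gripper": 1,"dx": 0,"dy": 0,"dz": 0,"ax": 0,"ay": 0,"az": 0},
  ],
)

```text
time: 26.5
eef_pos: [520.0, 49.6, 15.7]
ee_rot: [0.242, 3.128, 0.0]
force: [-0.1, 0.0, 0.1]
gripper_width: 0.1
```

Emit:
play_rows(
  commands=[
    {"gripper": 1,"dx": -0.6,"dy": 0,"dz": 0,"ax": 0,"ay": 0,"az": 0},
    {"gripper": 1,"dx": -0.6,"dy": 0,"dz": 0,"ax": 0,"ay": 0,"az": 0},
    {"gripper": 1,"dx": 0,"dy": 0,"dz": 0,"ax": 0,"ay": 0,"az": 0},
  ],
)

```text
time: 26.8
eef_pos: [528.7, 48.1, 15.5]
ee_rot: [0.241, 3.131, -0.0]
force: [0.4, -0.3, 0.1]
gripper_width: 0.0
```

Run:
```python
from fit import *
plan(505,63,10,1.416)
w=snap("wrist","w18.png"); b=snap("scene","s18.png",(260,170,460,330),4)
```

```text
t 26.8 pos [528.7  48.1  15.5] yang 1.417 j [-0.03  0.32 -0.47  0.77 -0.    0.12] F [ 0.4 -0.3  0.1] w 0.0 zax [ 0.001 -0.    -1.   ]
 az 0.001 alt -3.141
 total cm in turned frame [2.57 1.1  0.55] n 1 per row [2.571 1.103 0.55 ] az/row over 1 0.001
```

View pics/s18.png

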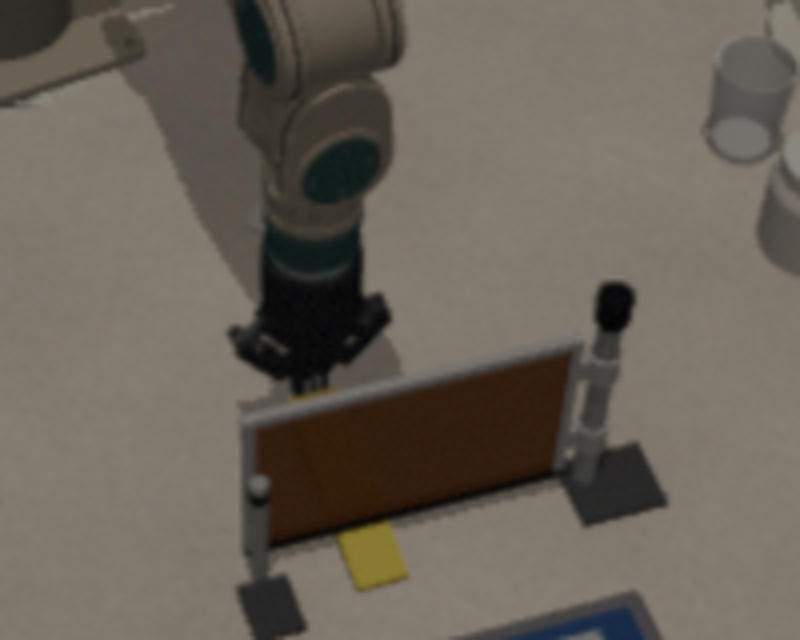

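Emit:
play_rows(
  commands=[
    {"gripper": 1,"dx": -0.4,"dy": 0,"dz": 0,"ax": 0,"ay": 0,"az": 0},
    {"gripper": 1,"dx": -0.4,"dy": 0,"dz": 0,"ax": 0,"ay": 0,"az": 0},
    {"gripper": 1,"dx": 0,"dy": 0,"dz": 0,"ax": 0,"ay": 0,"az": 0},
  ],
)

```text
time: 27.2
eef_pos: [536.5, 47.0, 15.4]
ee_rot: [0.241, 3.131, -0.0]
force: [1.0, 0.5, -0.3]
gripper_width: 0.1
```

Emit:
play_rows(
  commands=[
    {"gripper": 1,"dx": -0.3,"dy": 0,"dz": 0,"ax": 0,"ay": 0,"az": 0},
    {"gripper": 1,"dx": -0.2,"dy": 0,"dz": 0,"ax": 0,"ay": 0,"az": 0},
    {"gripper": 1,"dx": 0,"dy": 0,"dz": 0,"ax": 0,"ay": 0,"az": 0},
  ],
)

```text
time: 27.5
eef_pos: [539.2, 46.5, 15.0]
ee_rot: [-0.241, -3.129, -0.0]
force: [-3.9, 0.8, 3.7]
gripper_width: 0.3
```

Emit:
play_rows(
  commands=[
    {"gripper": 1,"dx": -0.3,"dy": 0,"dz": 0,"ax": 0,"ay": 0,"az": 0},
    {"gripper": 1,"dx": -0.2,"dy": 0,"dz": 0,"ax": 0,"ay": 0,"az": 0},
    {"gripper": 1,"dx": 0,"dy": 0,"dz": 0,"ax": 0,"ay": 0,"az": 0},
  ],
)

```text
time: 27.8
eef_pos: [540.3, 46.2, 14.2]
ee_rot: [-0.24, -3.122, -0.001]
force: [-10.6, 2.0, 8.1]
gripper_width: -0.0
```

Emit:
play_rows(
  commands=[
    {"gripper": 1,"dx": -0.2,"dy": 0,"dz": 0,"ax": 0,"ay": 0,"az": 0},
    {"gripper": 1,"dx": -0.2,"dy": 0,"dz": 0,"ax": 0,"ay": 0,"az": 0},
    {"gripper": 1,"dx": 0,"dy": 0,"dz": 0,"ax": 0,"ay": 0,"az": 0},
  ],
)

```text
time: 28.1
eef_pos: [543.8, 45.6, 14.2]
ee_rot: [-0.24, -3.121, -0.001]
force: [-11.6, 1.7, 7.3]
gripper_width: 0.1
```

Emit:
play_rows(
  commands=[
    {"gripper": 1,"dx": -0.2,"dy": 0,"dz": 0,"ax": 0,"ay": 0,"az": 0},
    {"gripper": 1,"dx": -0.2,"dy": 0,"dz": 0,"ax": 0,"ay": 0,"az": 0},
    {"gripper": 1,"dx": 0,"dy": 0,"dz": 0,"ax": 0,"ay": 0,"az": 0},
  ],
)

```text
time: 28.4
eef_pos: [547.7, 45.0, 14.1]
ee_rot: [-0.24, -3.121, -0.001]
force: [-11.5, 1.7, 7.8]
gripper_width: 0.0
```

Run:
```python
from fit import *
plan(505,63,10,1.416)
w=snap("wrist","w19.png"); b=snap("scene","s19.png",(260,170,460,330),4)
```

```text
t 28.4 pos [547.7  45.   14.1] yang 1.417 j [-0.04  0.36 -0.42  0.8   0.    0.12] F [-11.5   1.7   7.8] w 0.0 zax [-0.011  0.001 -1.   ]
 az 0.001 alt -3.14
 total cm in turned frame [4.49 1.12 0.46] n 2 per row [2.245 0.559 0.23 ] az/row over 1 0.001
```

View pics/s19.png

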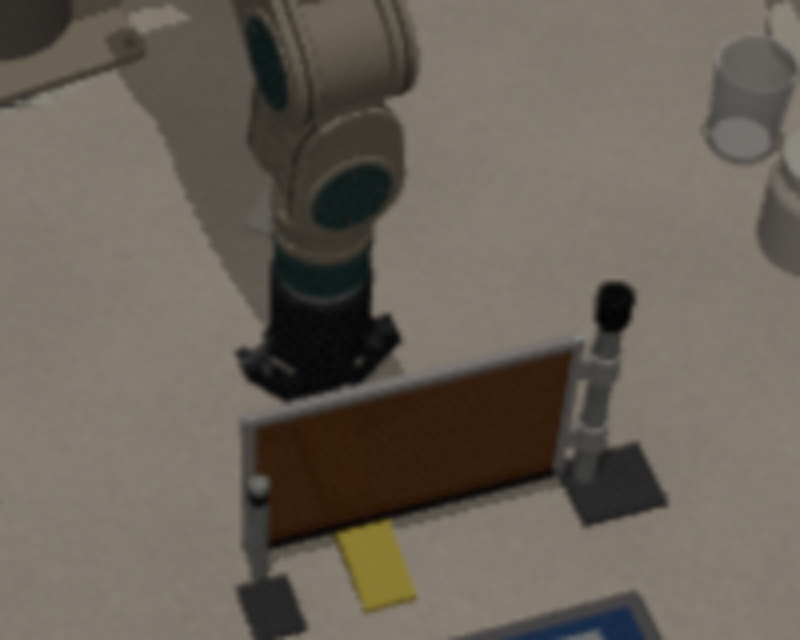

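View pics/w19.png

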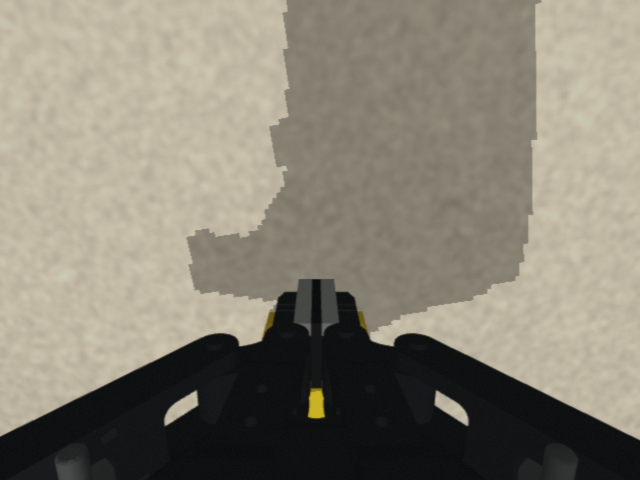

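Emit:
play_rows(
  commands=[
    {"gripper": 1,"dx": -0.2,"dy": 0,"dz": 0,"ax": 0,"ay": 0,"az": 0},
    {"gripper": 1,"dx": -0.2,"dy": 0,"dz": 0,"ax": 0,"ay": 0,"az": 0},
    {"gripper": 1,"dx": -0.2,"dy": 0,"dz": 0,"ax": 0,"ay": 0,"az": 0},
    {"gripper": 1,"dx": -0.2,"dy": 0,"dz": 0,"ax": 0,"ay": 0,"az": 0},
    {"gripper": 1,"dx": 0,"dy": 0,"dz": 0,"ax": 0,"ay": 0,"az": 0},
  ],
)

```text
time: 29.0
eef_pos: [555.3, 43.9, 14.0]
ee_rot: [-0.24, -3.121, -0.001]
force: [-12.9, 2.0, 8.0]
gripper_width: 0.2
```

Run:
```python
from fit import *
plan(505,63,10,1.416)
b=snap("scene","s20.png",(260,170,460,330),4)
```

```text
t 29.0 pos [555.3  43.9  14. ] yang 1.418 j [-0.04  0.37 -0.41  0.81  0.    0.12] F [-12.9   2.    8. ] w 0.2 zax [-0.012  0.001 -1.   ]
 az 0.002 alt -3.14
 total cm in turned frame [5.26 1.12 0.46] n 2 per row [2.63  0.558 0.232] az/row over 1 0.002
```

View pics/s20.png

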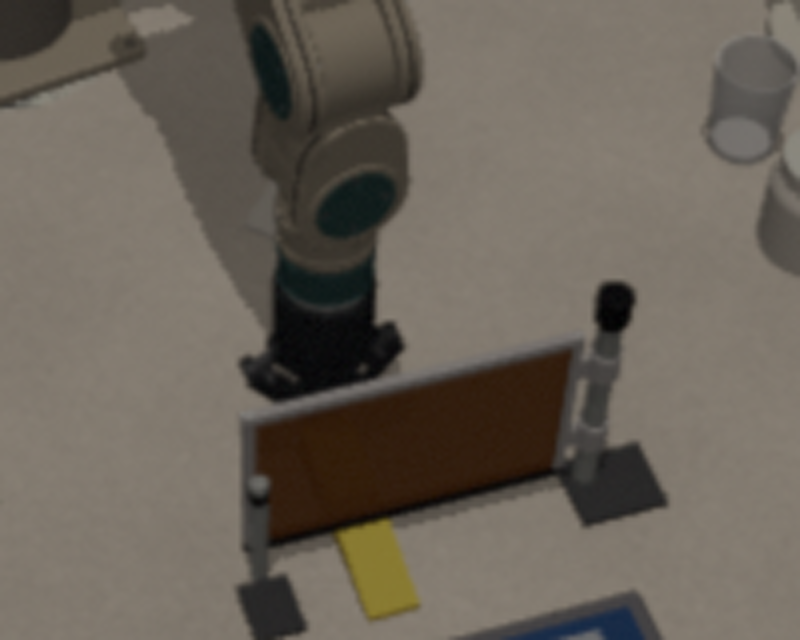

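Emit:
play_rows(
  commands=[
    {"gripper": 1,"dx": 0.3,"dy": 0,"dz": 0,"ax": 0,"ay": 0,"az": 0},
    {"gripper": 1,"dx": 0.5,"dy": 0,"dz": 0,"ax": 0,"ay": 0,"az": 0},
    {"gripper": 1,"dx": 2,"dy": 0,"dz": 0,"ax": 0,"ay": 0,"az": 0},
    {"gripper": 1,"dx": 4,"dy": 0,"dz": 0,"ax": 0,"ay": 0,"az": 0},
    {"gripper": 1,"dx": 2,"dy": 0,"dz": -4,"ax": 0,"ay": 0,"az": 0},
    {"gripper": 1,"dx": 0,"dy": 0,"dz": -4.5,"ax": 0,"ay": 0,"az": 0},
    {"gripper": 1,"dx": 0,"dy": 0,"dz": -4.5,"ax": 0,"ay": 0,"az": 0},
    {"gripper": 1,"dx": 0,"dy": 0,"dz": -4.5,"ax": 0,"ay": 0,"az": 0},
    {"gripper": 1,"dx": 3,"dy": 0,"dz": -3,"ax": 0,"ay": 0,"az": 0},
    {"gripper": 1,"dx": 4,"dy": 0,"dz": 0,"ax": 0,"ay": 0,"az": 0},
  ],
)

```text
time: 30.05
eef_pos: [411.5, 67.1, 226.7]
ee_rot: [0.242, 3.117, 0.002]
force: [-0.1, -1.0, 0.0]
gripper_width: -0.1
```

Emit:
play_rows(
  commands=[
    {"gripper": 1,"dx": 0,"dy": 4.5,"dz": 0,"ax": 0,"ay": 0,"az": 0},
    {"gripper": 1,"dx": 0,"dy": 4.5,"dz": 0,"ax": 0,"ay": 0,"az": 0},
    {"gripper": 1,"dx": 0,"dy": 4.5,"dz": 0,"ax": 0,"ay": 0,"az": 0},
    {"gripper": 1,"dx": 0,"dy": 4.5,"dz": 0,"ax": 0,"ay": 0,"az": 0},
    {"gripper": 1,"dx": 0,"dy": 4.5,"dz": 0,"ax": 0,"ay": 0,"az": 0},
    {"gripper": 1,"dx": 0,"dy": 4.5,"dz": 0,"ax": 0,"ay": 0,"az": 0},
    {"gripper": 1,"dx": 0,"dy": 0,"dz": 0,"ax": 0,"ay": 0,"az": 0},
  ],
)

```text
time: 30.75
eef_pos: [448.9, 339.3, 220.8]
ee_rot: [0.234, 3.129, 0.007]
force: [0.6, -0.8, 0.0]
gripper_width: 0.2
```

Run:
```python
from fit import *
plan(505,63,10)
b=snap("scene","s21.png",(260,170,460,330),4); t=snap("top","t21.png",(210,140,450,320),3.3)
b2=cv2.imwrite("pics/s21f.png",b["color"][:,:,::-1])
ma=mask(t,*YEL);mb=mask(b,*YEL)
# tip corners from scene crop later
H=np.array([678,203.5]);psi=-.155
ex=np.array([np.cos(psi),np.sin(psi)]);ey=np.array([-np.sin(psi),np.cos(psi)])
def own(P): d=P[:2]-H; return (d@ex).round(1),(d@ey).round(1)
ys,xs=np.nonzero(ma[150:240,300:345]); 
if len(ys):
    ys+=150;xs+=300
    k=ys.argmax(); c=xs[ys>=ys.max()-1].mean(); print("thick end top px",c,ys.max(),own(onz(t,(c,ys.max()+.5),38)))
    c=xs[ys<=ys.min()].mean(); print("tip px",c,ys.min(),own(onz(t,(c,ys.min()-.5),6)))
```

```text
t 30.75 pos [448.9 339.3 220.8] yang 1.422 j [ 0.53  0.17 -0.18  1.21  0.    0.68] F [ 0.6 -0.8  0. ] w 0.2 zax [ 0.004  0.004 -1.   ]
 total cm in turned frame [ -9.57 -26.59  21.  ] n 8 per row [-1.196 -3.324  2.625] az/row over 0 0.0
thick end top px 316.35714285714283 214 (np.float64(-90.0), np.float64(-184.9))
tip px 318.0 163 (np.float64(73.8), np.float64(-159.9))
```

View pics/s21.png

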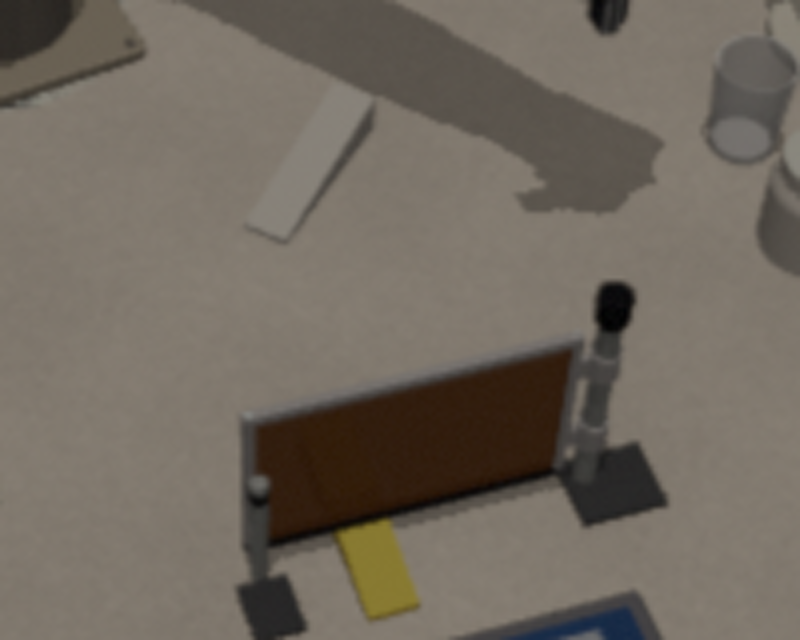

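View pics/t21.png

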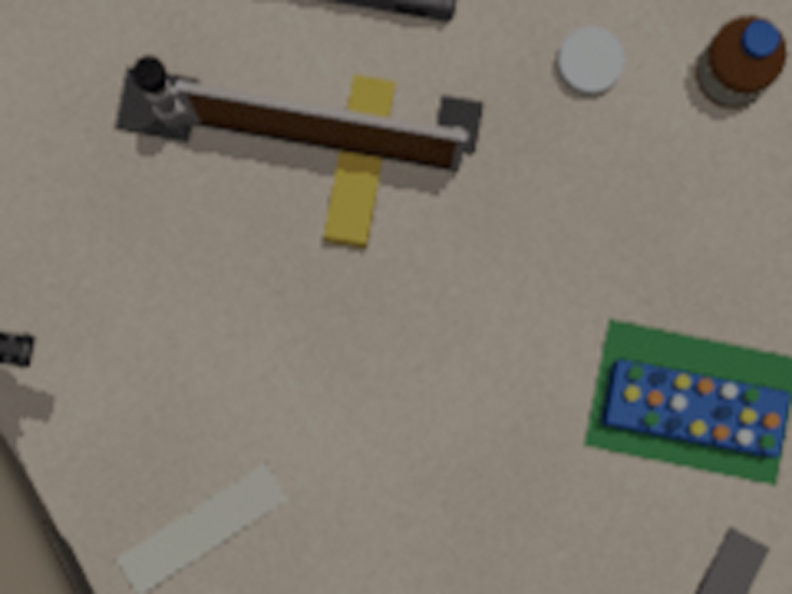

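Emit:
play_rows(
  commands=[
    {"gripper": 1,"dx": 0,"dy": 0,"dz": 0,"ax": 0,"ay": 0,"az": 0},
    {"gripper": 1,"dx": 0,"dy": 0,"dz": 0,"ax": 0,"ay": 0,"az": 0},
    {"gripper": 1,"dx": 0,"dy": 0,"dz": 0,"ax": 0,"ay": 0,"az": 0},
    {"gripper": 1,"dx": 0,"dy": 0,"dz": 0,"ax": 0,"ay": 0,"az": 0},
    {"gripper": 1,"dx": 0,"dy": 0,"dz": 0,"ax": 0,"ay": 0,"az": 0},
    {"gripper": 1,"dx": 0,"dy": 0,"dz": 0,"ax": 0,"ay": 0,"az": 0},
    {"gripper": 1,"dx": 0,"dy": 0,"dz": 0,"ax": 0,"ay": 0,"az": 0},
    {"gripper": 1,"dx": 0,"dy": 0,"dz": 0,"ax": 0,"ay": 0,"az": 0},
  ],
)

```text
time: 31.65
eef_pos: [446.7, 334.1, 220.3]
ee_rot: [-0.241, -3.132, -0.0]
force: [-0.4, 0.0, 0.5]
gripper_width: -0.1
```

Run:
```python
from fit import *
b=snap("scene","s22.png",(260,170,460,330),4); t=snap("top","t22.png",(200,130,440,310),3.3)
A=cv2.imread("pics/s17.png",0).astype(np.float32);B=cv2.imread("pics/s22.png",0).astype(np.float32);C=cv2.imread("pics/s21.png",0).astype(np.float32)
def sh(A,B,r,s):
    x0,y0,x1,y1=r; a=A[y0:y1,x0:x1];b=B[y0:y1,x0:x1]
    p,resp=cv2.phaseCorrelate(a,b,cv2.createHanningWindow(a.shape[::-1],cv2.CV_32F)); return np.round(np.array(p)/s,2),round(resp,2)
for n,r in [("free top corner",(225,395,300,470)),("hinge-side bottom",(500,440,570,500)),("low edge",(400,480,520,540)),("amber/top edge right",(480,330,580,400))]:
    print(n,sh(A,B,r,4),"21-22",sh(C,B,r,4))
A=cv2.imread("pics/t17.png",0).astype(np.float32);B=cv2.imread("pics/t22.png",0).astype(np.float32)
for n,r in [("top free",(430,130,520,220)),("mid",(220,100,360,190))]: print(n,sh(A,B,r,3.3))
psi=-.155;H=np.array([678,203.5,0])
def W(ox,oy,z): return H+[np.cos(psi)*ox-np.sin(psi)*oy, np.sin(psi)*ox+np.cos(psi)*oy, z]
for oy in (-265,-60):
    for q,dz in ((0,0),(0,3.2),(.02,3.2)):
        P=W(oy*np.sin(q),oy*np.cos(q),178+dz); 
        if q==0 and dz==0: p0=proj(b,P);t0=proj(t,P)
        else: print(oy,q,dz,"scene",(proj(b,P)-p0).round(2),"top",(proj(t,P)-t0).round(2))
print("rack",fitm([(t,cv2.morphologyEx(mask(t,*BLUE),cv2.MORPH_CLOSE,np.ones((7,7),np.uint8)))],RACK,(419,-280,[-1.75]),win=50))
for k in ["bottle","tipbox","red_rack","beaker","jar","dish"]:
    ra=ctrl.landmark_of(t,k); print(k,[(onz(t,d["position"],0).round().tolist(),round(d["score"],2)) for d in ra[:2]])
```

```text
free top corner (array([0.03, 0.07]), 0.37) 21-22 (array([0.27, 0.14]), 0.62)
hinge-side bottom (array([-0.09,  0.15]), 0.41) 21-22 (array([ 0.  , -0.06]), 0.94)
low edge (array([-0., -0.]), 0.63) 21-22 (array([ 0.05, -0.02]), 0.63)
amber/top edge right (array([ 0.06, -0.88]), 0.32) 21-22 (array([-0.05,  0.03]), 0.68)
top free (array([0.01, 0.01]), 0.76)
mid (array([ 0.01, -0.05]), 0.35)
-265 0 3.2 scene [[-0.01 -0.72]] top [[ 0.05 -0.21]]
-265 0.02 3.2 scene [[-0.56 -2.2 ]] top [[-0.3   1.64]]
-60 0 3.2 scene [[ 0.1  -0.73]] top [[-0.09 -0.23]]
-60 0.02 3.2 scene [[-0.05 -1.05]] top [[-0.17  0.18]]
rack (array([ 421.94043148, -281.52380079,   -1.73645369]), np.float64(22.758705139160156))
bottle [([734.0, -313.0, 0.0], 0.65), ([724.0, 17.0, 0.0], 0.26)]
tipbox [([564.0, -501.0, 0.0], 0.93)]
red_rack [([377.0, -488.0, 0.0], 0.61)]
beaker [([436.0, 514.0, 0.0], 0.7)]
jar [([550.0, 503.0, 0.0], 0.71), ([441.0, 509.0, 0.0], 0.16)]
dish [([738.0, -182.0, 0.0], 0.84), ([375.0, -492.0, 0.0], 0.67)]
```

View pics/t22.png

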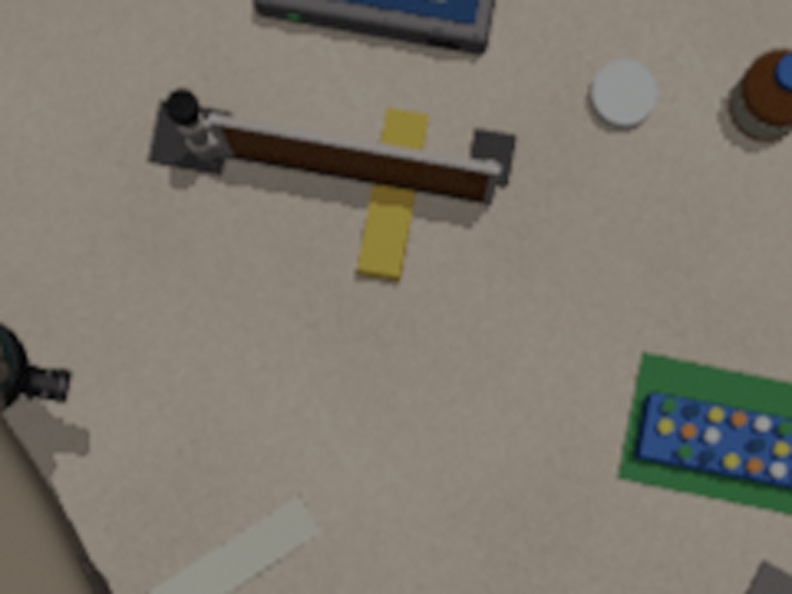

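Run:
```python
import cv2,numpy as np
A=cv2.imread("pics/s17.png",0).astype(float);B=cv2.imread("pics/s22.png",0).astype(float)
# bottom of bright top frame -> amber edge, subpixel threshold crossing per column; and amber->black/lower end
def edge(I,c,y0,y1,rise):
    p=I[y0:y1,c-3:c+4].mean(1); g=np.gradient(p)*(1 if rise else -1); g[g<0]=0
    k=g.argmax(); s=slice(max(k-4,0),k+5); return y0+(np.arange(len(p))[s]*g[s]).sum()/g[s].sum()
for c in (290,420,460,500,540):
    yt=420-(c-250)*75/330
    yb=545-(c-270)*70/300
    print(c,"top frame->amber shift px",round((edge(B,c,int(yt)-12,int(yt)+25,False)-edge(A,c,int(yt)-12,int(yt)+25,False))/4,2),"lower edge->bench",round((edge(B,c,int(yb)-15,int(yb)+18,True)-edge(A,c,int(yb)-15,int(yb)+18,True))/4,2))
```

```text
290 top frame->amber shift px 0.18 lower edge->bench -0.59
420 top frame->amber shift px 0.2 lower edge->bench -0.57
460 top frame->amber shift px -0.98 lower edge->bench -0.59
500 top frame->amber shift px -0.11 lower edge->bench -0.6
540 top frame->amber shift px -0.98 lower edge->bench -0.62
```

Run:
```python
from rig import ctrl
print(ctrl.finish_job()); print(ctrl.get_state()["time"])
```

```text
the job is handed in; nothing more can be done
None
the job is handed in; nothing more can be done
```

The job is done as asked and handed in at about 32 s, with the arm well clear and touching nothing.

- **Rack:** I gripped the blue rack, lifted it out of the shield's way and set it on the green mat. The last fit puts it at (422, -282), upright and inside the mat's edges.
- **Shield:** I pushed it shut with closed fingers until it stalled on the stop post, with the force rising to 7 N. The top view shows no change in swing after wedging.
- **Wedge:** I set the yellow wedge down thin end first from the robot's side and pushed it from behind at about 12 N, roughly 15 mm past first contact. About 76 mm of it is now under the shield.
- **Jam:** With the arm away, the lower edge sits evenly about 0.6 px higher in the scene view. That is a lift of about 2.6 mm, against about 3 mm expected from the push distance. It showed no movement between two looks 0.9 s apart.
- **Other things:** The bottle, tip box, red rack, beaker, jar and dishes were all found within 7 mm of where they stood at the start, which is within the network's error.

One check disagreed. Comparing the shield's upper edge before and after gave mixed shifts (−1 to +0.2 px) across the columns I sampled, so I relied on the consistent lower edge and the wedge's position.

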